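# Sort the glaze jars by heft and close the stock box

## Robot

A 6-joint arm with a two-finger parallel gripper is mounted at the origin on the work surface. World frame = base frame: x ahead of the robot, y to its left, z up, the work surface at z = 0. Lengths are in mm, angles in rad, forces in N, time in s.
With the tool pointing down it reaches from about 275 to 875 mm from the base axis. Payload 12.5 kg.
Tool frame: the origin (TCP) lies midway between the tips of the shut fingers; the grasp point (between the pads) lies 19 mm behind it; z points along the fingers, y is the direction in which the jaws open and shut (so a half turn about z gives the same grasp; the last joint's range is limited). The gripper opens to 85 mm and grips with 20 to 120 N. Pads are 22 mm wide; open, the fingers measure 114 mm over their backs; the gripper's body (76 mm by 85 mm) begins 54 mm behind the grasp point. The pads swing forward as they close: fully open they stand 13 mm farther back than shut.
Start: joints at [-1.275, 0.351, 1.652, -0, 1.139, -0.085], TCP at [204.433, -510.58, 231.29] pointing down, gripper open.
Joint ranges: [-2.75, 2.75], [-0.79, 2.1], [0.01, 2.65], [-1.57, 4.71], [0.07, 3.14], [-2.87, 2.87]. Speed limits (rad/s): [2.22, 2.22, 2.79, 3.14, 3.14, 3.14].

## Interface

Orientations are given as a unit quaternion [w, x, y, z].
In Python, from workcell import manip, snapshot, ticket gives the robot as it stands.
- The arm moves only by the tool step_arm, never from a script. Its argument "motion" is a list of rows, each a list of 3 entries, a list of its own where there are three numbers: the closure in counts, from 0 (fully open) to 255 (shut), then the shift along the tool's x, y, z in m, then the turn, a rotation vector about the tool's x, y, z in degrees. A call has 1 to 20 rows; each row shifts and turns the commanded pose from where the row before left it, along the tool's axes as they then stand; what a row does not reach is not made up. A row lasts 1/8 s, in which the tool goes at most 62.5 mm and 10.7 degrees, less where a joint would pass 70% of its speed; a pose out of reach is approached as far as the arm can. A call is refused whole if a number of a shift passes 0.0625 or a number of a turn 10.7, either way. A call with a gripper value outside its range is refused whole. The fingers move at their own pace and stop on an object; "grip_force" is the grip in N (left out, the last holds). Time passes only in rows, so rows that do not move let the fingers close. It gives the time, the measured TCP pose, the force and the opening at its end, in the units of the state.
- manip.get_obs(): the state, without advancing time (a new reading comes with each control period).
- snapshot(name): name is "scene" or "top" or "wrist"; returns a dict with "img" (384x512x3 uint8, red, green, blue), "depth" (384x512 float32, mm along the optical axis (not along the pixel's ray), 0 where there is no reading), "fx", "fy", "cx", "cy" (pixels), "extrinsics" (4x4, takes a point from camera to world coordinates). Camera axes: x right, y down, z forward; pixel columns grow to the right and rows downward; lengths in mm; the calibration is good to about 2 mm. The wrist camera is an equidistant fisheye: a pixel r from the principal point sees the ray r / f radians off the axis. A picture is of the moment at which its call begins.
- ticket.job_done(): hands the job in, once; it reports no verdict.
The state is a dict: "t": time; "joint_positions": joint angles; "dq": joint speeds; "joint_torque": joint torques, N m; "tool_pos": TCP position; "tcp_rot": TCP orientation; "wrist_force": force on the tool from outside, world axes, zero at the start; "moment": the same for the moment, N m; "width": opening from 0.0 (shut) to 1.0 (fully open).
Only numpy, scipy, OpenCV 4.12 (cv2) and the standard library are available. Lean on these libraries where they do the work, as an engineer would, in place of code of your own. Each camera call takes 0.05 s, during which the arm holds its last target.

## Task

Clear the glaze jars off the decorating table: take the cover off the stock box and lay it flat on the black rubber mat, then heft each jar to feel whether it is full (heavy) or used up (light), stand the full ones upright in the stock box and the used-up ones upright in the shallow plywood tray. When every jar is put away, seat the cover back on the box so that both pins come through its holes and it lies flush on the rim. Leave the other pottery and tools on the table where they are.

Things in the scene. Friction and masses are not known exactly. Their poses are not given: they have to be found in the camera images.
- stock_box: fixed open grey metal box, outside 225 (its x) by 120 mm (y), rim 70 mm above the table; inside 185 by 110 mm, floor 4 mm thick; takes three jars in a row along x. In the middle of each end wall (20 mm thick) a steel pin 8 mm across stands 12 mm above the rim, at x = +-102.5 mm, y = 0. Left or right on the table, slightly turned. Origin: centre of its underside, z up
- cover: loose aluminium plate 230 (its x) by 120 (y) by 5 mm, 250 g, with a 13 mm square hole at x = +-102.5 mm, y = 0; on top in the middle a dark bar handle 80 mm long (x), 12 mm wide (y), its top 35 mm above the underside. Origin: centre of its underside, z up. Starts seated on the box (origin 70 mm above the box origin, axes alike); goes back either way round
- tray: fixed shallow plywood tray, outside 190 mm (its x) by 110 mm (its y), 30 mm tall, walls and floor 5 mm thick; takes two or three jars in a row along x. Origin at the centre of its underside, z up; on the side of the table across from the stock box, slightly turned
- mat: black rubber mat fixed flat on the table in the middle, beyond the jars: 150 mm (its x) by 250 mm (its y), 3 mm thick; the place to lay the cover, long side along the mat's long side. Origin at the centre of its underside
- jar1: closed, opaque white glaze jar with a grey lid, straight cylinder 50 mm across, 62 mm tall, upright; origin: centre of its underside, z up. All jars look alike; three to five are there (absent ones have no pose). A full one weighs about 400 g, a used-up one about 100 g (each +-15 %); at least one is full, and which is which is only felt by lifting
- jar2: closed, opaque white glaze jar with a grey lid, straight cylinder 50 mm across, 62 mm tall, upright; origin: centre of its underside, z up. All jars look alike; three to five are there (absent ones have no pose). A full one weighs about 400 g, a used-up one about 100 g (each +-15 %); at least one is full, and which is which is only felt by lifting
- jar3: closed, opaque white glaze jar with a grey lid, straight cylinder 50 mm across, 62 mm tall, upright; origin: centre of its underside, z up. All jars look alike; three to five are there (absent ones have no pose). A full one weighs about 400 g, a used-up one about 100 g (each +-15 %); at least one is full, and which is which is only felt by lifting
- jar4: closed, opaque white glaze jar with a grey lid, straight cylinder 50 mm across, 62 mm tall, upright; origin: centre of its underside, z up. All jars look alike; three to five are there (absent ones have no pose). A full one weighs about 400 g, a used-up one about 100 g (each +-15 %); at least one is full, and which is which is only felt by lifting
- jar5: closed, opaque white glaze jar with a grey lid, straight cylinder 50 mm across, 62 mm tall, upright; origin: centre of its underside, z up. All jars look alike; three to five are there (absent ones have no pose). A full one weighs about 400 g, a used-up one about 100 g (each +-15 %); at least one is full, and which is which is only felt by lifting
- cup: bisque-white cup without handle, about 64 mm across, 65 mm tall, standing empty among the jars; not part of the job, leave it. Origin at the centre of its underside
- rib: small wooden rib tool, 70 by 30 by 12 mm, lying near one end of the mat; leave it. Origin at the centre of its underside
- pinch_pot: small terracotta pot 52 mm across, 36 mm tall, near the other end of the mat; leave it. Origin at the centre of its underside
- brush_pot: white pot 72 mm across with brushes reaching 195 mm up, at the left side; leave it. Origin at the centre of its underside
- teapot: white teapot about 110 mm across and 110 mm tall, at the right side; leave it. Origin at the centre of its underside
- saucers: stack of white saucers 120 mm across, 56 mm tall, at the near left; leave it. Origin at the centre of its underside

How it is judged:
By the outcome, as a careful person would: the job done as asked, in the order asked, and still so for the second after the job is handed in, with the robot touching nothing.
Of jar1, jar2, jar3, jar4, jar5 only 3 to 5 are there at a start; the rules pass over those that are not, and their reading is None.
At some moment in a run one of jar1, jar2, jar3, jar4, jar5 may be knocked a few centimetres aside while the robot is not near it.
It also fails if it takes over 210 s, if anything falls off the work surface, if the arm or the gripper's body presses on something with over 40 N, if the wrist force passes 120 N, or if a joint passes its speed limit or range.

## Working session

There is one attempt and no reset: what is moved stays moved. The work goes in short steps, Python scripts to look and compute and a tool call to move; the robot and the scene stay as the last step left them, time stands still between calls to the robot, and variables do not carry over. Pictures are saved under pics/ and viewed, and the job is handed in when it is done.

Besides the shell and the picture viewer there is one more tool, called after ">>>" as name([rows], argument=value, ...), one row to a line, values as JSON. step_arm: Moves the arm, as the interface text tells. Its arguments: {"type":"object","properties":{"motion":{"type":"array","items":{"type":"array"}},"grip_force":{"type":"number"}},"required":["motion"]}

```bash
ls; mkdir -p pics; python3 - <<'E'
from workcell import manip, snapshot, ticket
import cv2,numpy as np
print(manip.get_obs())
for n in ["scene","top","wrist"]:
    s=snapshot(n); cv2.imwrite(f"pics/{n}0.png",s["img"][:,:,::-1]); np.savez(f"{n}0.npz",**s)
    print(n,s["fx"],s["fy"],s["cx"],s["cy"],s["extrinsics"].round(3).tolist())
E
```

```text
pics
{'t': 0.0, 'joint_positions': array([-1.27460522e+00,  3.51239253e-01,  1.65243968e+00,  8.52920284e-06,
        1.13910828e+00, -8.46183414e-02]), 'dq': array([ 0.00089775,  0.0008184 ,  0.00098535,  0.00307397,  0.0012474 ,
       -0.00043995]), 'joint_torque': array([-2.63732349e-03, -5.06095970e+01, -2.91408992e+01, -1.57781196e-04,
        4.54926529e-03, -5.33636282e-06]), 'tool_pos': array([ 204.33622435, -510.26703962,  230.75084734]), 'tcp_rot': array([-5.94348471e-04,  9.81927882e-01,  1.89254532e-01, -5.92154928e-05]), 'wrist_force': array([ 0.82483979, -0.44747271,  0.71276409]), 'moment': array([ 0.03357189,  0.04395555, -0.00500305]), 'width': 1.0037111656732656}
scene 438.05710596026114 438.05710596026114 252.15409821194558 190.51447008262988 [[-0.592, 0.557, -0.582, 1282.069], [0.806, 0.409, -0.428, 580.488], [-0.0, -0.722, -0.692, 1010.775], [0.0, 0.0, 0.0, 1.0]]
top 499.0555701839974 499.0555701839974 266.4404727266596 192.54776002501694 [[0.02, -0.993, 0.12, 302.814], [-1.0, -0.02, 0.003, 1.228], [-0.001, -0.12, -0.993, 1653.598], [0.0, 0.0, 0.0, 1.0]]
wrist 297.3186396354542 297.3186396354542 256.04533949294535 191.74267458149896 [[0.373, -0.892, -0.257, 269.806], [-0.928, -0.359, -0.102, -484.588], [-0.001, 0.276, -0.961, 373.308], [0.0, 0.0, 0.0, 1.0]]
```

View pics/top0.png

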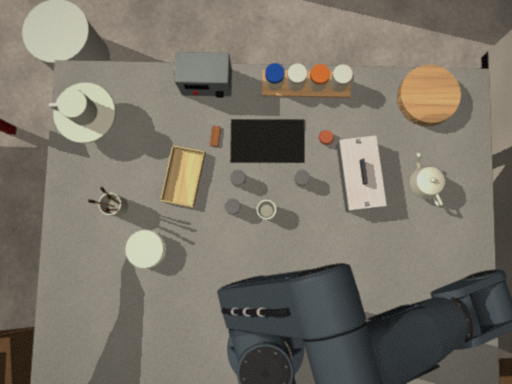

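View pics/scene0.png

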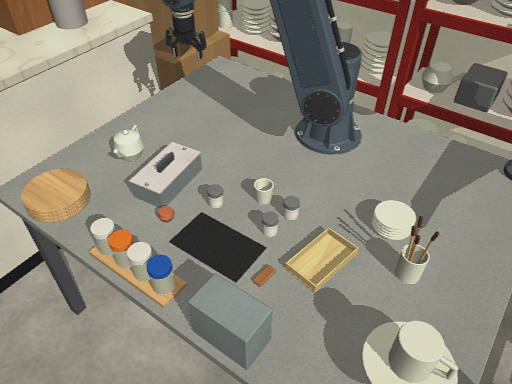

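Top view: box with cover at (362,173), tray (183,178), mat (267,141), jars at (238,178), (233,206), (302,178), cup (266,210). Now to measure them.

```bash
cat > h.py <<'E'
import cv2,numpy as np
from scipy.spatial.transform import Rotation as R
def load(n): 
    d=np.load(n); return {k:d[k] for k in d.files}
def rays(s,uv,fish=False):
    uv=np.asarray(uv,float).reshape(-1,2)
    a=(uv[:,0]-s["cx"])/s["fx"]; b=(uv[:,1]-s["cy"])/s["fy"]
    if fish:
        r=np.hypot(a,b)+1e-12; d=np.c_[a/r*np.sin(r),b/r*np.sin(r),np.cos(r)]
    else: d=np.c_[a,b,np.ones_like(a)]
    return d@s["extrinsics"][:3,:3].T, s["extrinsics"][:3,3]
def onplane(s,uv,z,fish=False):
    d,o=rays(s,uv,fish); return o+d*((z-o[2])/d[:,2])[:,None]
def cloud(s,fish=False):
    v,u=np.mgrid[0:384,0:512]; uv=np.c_[u.ravel(),v.ravel()]
    d,o=rays(s,uv,fish)
    if fish:
        f=s["extrinsics"][:3,2]; d=d/(d@f)[:,None]
    return (o+d*s["depth"].reshape(-1,1)).reshape(384,512,3)
def rect(p):
    (cx,cy),(w,h),a=cv2.minAreaRect(p[:,:2].astype(np.float32))
    if w<h: w,h,a=h,w,a+90
    return (round(cx,1),round(cy,1)),(round(w,1),round(h,1)),round((a+90)%180-90,2)
E
python3 - <<'E'
from h import *
s=load("top0.npz"); P=cloud(s); z=P[:,:,2]; im=s["img"].astype(int)
def comp(m,amin=20):
    n,l,st,c=cv2.connectedComponentsWithStats(m.astype(np.uint8),connectivity=4)
    for i in range(1,n):
        if st[i,4]>=amin: yield l==i,st[i],c[i]
reg=np.zeros((384,512),bool); reg[110:245,150:410]=1
for name,m in [("cover",(z>65)&(z<85)&reg),("handle",(z>93)&(z<115)&reg),("tray",(z>20)&(z<42)&reg),("jars",(z>52)&(z<70)&reg),("mat",(im.sum(2)<60)&reg),("red",(im[:,:,0]-im[:,:,1]>60)&reg)]:
    for mm,st,c in comp(m):
        p=P[mm]; print(name,st.tolist(),rect(p),"z",np.median(p[:,2]).round(1), "mean",p.mean(0).round(1))
E
```

```text
cover [339, 136, 48, 74, 2551] ((566.2, -299.4), (230.3, 122.0), 7.83) z 74.9 mean [ 564.3 -298.8   74.8]
handle [360, 159, 8, 25, 113] ((565.0, -299.5), (77.8, 13.6), 7.69) z 104.0 mean [ 565.1 -298.7  103.9]
tray [403, 110, 7, 9, 24] ((774.9, -456.5), (33.4, 4.0), 37.62) z 29.3 mean [ 775.8 -455.6   30. ]
tray [319, 130, 15, 15, 165] ((689.3, -188.0), (47.8, 45.0), 60.2) z 34.9 mean [ 688.3 -187.3   34.4]
tray [160, 145, 45, 62, 334] ((551.2, 285.2), (191.3, 112.5), -9.4) z 28.6 mean [550.8 285.2  28.6]
tray [344, 190, 3, 18, 24] ((484.3, -250.5), (56.0, 2.0), 7.74) z 31.8 mean [ 484.2 -250.4   31.4]
jars [230, 170, 16, 16, 186] ((544.0, 101.0), (48.7, 47.7), 28.4) z 61.5 mean [543.7 100.9  61.4]
jars [294, 170, 16, 15, 187] ((548.1, -106.4), (47.5, 47.3), 26.09) z 61.6 mean [ 548.4 -106.7   61.4]
jars [346, 194, 3, 16, 21] ((471.2, -252.6), (48.2, 3.2), 6.57) z 61.6 mean [ 472.4 -252.1   61.2]
jars [225, 199, 15, 15, 185] ((449.8, 115.7), (45.7, 45.6), -88.04) z 62.1 mean [450.1 115.4  61.8]
jars [257, 200, 10, 16, 39] ((449.7, 25.1), (52.8, 20.0), -21.47) z 64.0 mean [451.   26.   63.1]
jars [150, 231, 13, 14, 109] ((344.6, 355.2), (41.3, 39.7), 1.1) z 56.3 mean [339.9 358.5  56.7]
red [319, 130, 14, 13, 135] ((690.8, -187.0), (41.5, 41.3), 63.91) z 36.5 mean [ 690.1 -186.8   36.3]
```

```bash
python3 - <<'E'
from h import *
s=load("top0.npz"); im=s["img"].astype(int)
reg=np.zeros((384,512),bool); reg[105:175,222:315]=1
m=(im.sum(2)<110)&reg
n,l,st,c=cv2.connectedComponentsWithStats(m.astype(np.uint8)); i=1+st[1:,4].argmax()
v,u=np.where(l==i); print(st[i],rect(onplane(s,np.c_[u,v],3)))
P=cloud(s)
# rib
m=(im[:,:,0]-im[:,:,2]>50); m[:,:200]=0; m[:,230:]=0; m[:110]=0;m[155:]=0
v,u=np.where(m); print("rib",rect(onplane(s,np.c_[u,v],12)))
big=cv2.resize(s["img"][100:260,140:420,::-1],None,fx=2.8,fy=2.8,interpolation=cv2.INTER_CUBIC); cv2.imwrite("pics/topz.png",big)
q=load("scene0.npz"); big=cv2.resize(q["img"][110:320,110:370,::-1],None,fx=2.8,fy=2.8,interpolation=cv2.INTER_CUBIC); cv2.imwrite("pics/scz.png",big)
E
```

```text
[ 231  120   73   42 2932] ((679.9, 7.4), (242.7, 141.1), -88.85)
rib ((671.4, 193.5), (112.0, 43.9), -24.26)
```

View pics/scz.png

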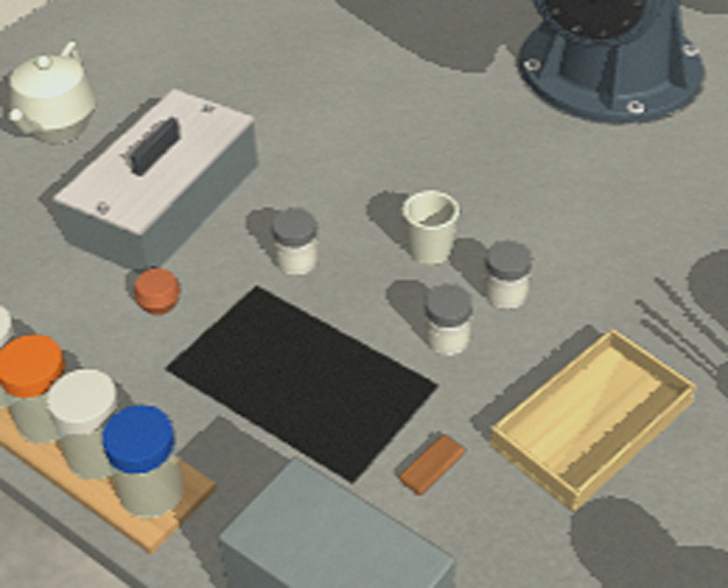

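View pics/wrist0.png

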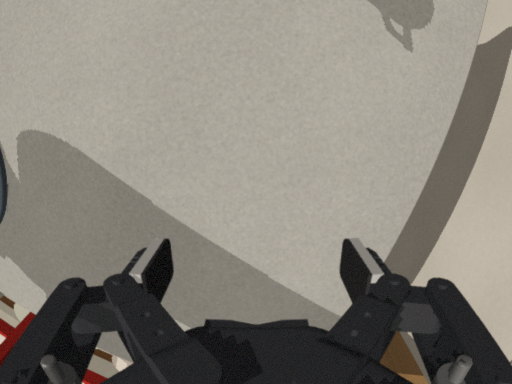

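```bash
cat >> h.py <<'E'
def plan(x,y,z,psi):
    from workcell import manip
    o=manip.get_obs(); q=o["tcp_rot"]; Rt=R.from_quat([q[1],q[2],q[3],q[0]])
    G=R.from_euler('z',psi,degrees=True)*R.from_euler('x',180,degrees=True)
    d=np.array([x,y,z])-o["tool_pos"]
    rv=(Rt.inv()*G).as_rotvec(degrees=True)
    X=Rt.as_matrix()[:,0]
    print("t %.2f"%o["t"],"pos",o["tool_pos"].round(1),"psi %.2f"%np.degrees(np.arctan2(X[1],X[0])),"F",o["wrist_force"].round(2),"w %.3f"%o["width"],"q",o["joint_positions"].round(2))
    print("shift(mm, tool axes, before turn)",Rt.inv().apply(d).round(1)," after-turn axes",G.inv().apply(d).round(1)," turn",rv.round(2))
E
python3 - <<'E'
from h import *
plan(565,-299,200,7.8)
E
```

```text
t 0.15 pos [ 204.4 -510.4  230.9] psi 21.82 F [ 0.04 -0.33 -0.07] w 0.999 q [-1.27  0.35  1.65 -0.    1.14 -0.08]
shift(mm, tool axes, before turn) [413.4 -62.1  31. ]  after-turn axes [ 386.  -160.5   30.9]  turn [-0.05  0.   14.02]
```

>>> step_arm([
  [0, [0, 0, 0], [0, 0, 7]],
  [0, [0, 0, 0], [0, 0, 7]],
  [0, [0.0386, -0.016, 0], [0, 0, 0]],
  [0, [0.0386, -0.016, 0], [0, 0, 0]],
  [0, [0.0386, -0.016, 0], [0, 0, 0]],
  [0, [0.0386, -0.016, 0], [0, 0, 0]],
  [0, [0.0386, -0.016, 0], [0, 0, 0]],
  [0, [0.0386, -0.016, 0], [0, 0, 0]],
  [0, [0.0386, -0.016, 0], [0, 0, 0]],
  [0, [0.0386, -0.016, 0], [0, 0, 0]],
  [0, [0.0386, -0.016, 0], [0, 0, 0]],
  [0, [0.0386, -0.016, 0], [0, 0, 0]],
  [0, [0, 0, 0], [0, 0, 0]],
  [0, [0, 0, 0], [0, 0, 0]],
])

```text
t: 1.9
tool_pos: [564.6, -299.7, 230.9]
tcp_rot: [-0.0, 0.998, 0.068, -0.0]
wrist_force: [0.3, 0.0, 0.2]
width: 1.001
```

```bash
python3 - <<'E'
from h import *
from workcell import snapshot
for n in ["wrist","top"]:
    s=snapshot(n); cv2.imwrite(f"pics/{n}1.png",s["img"][:,:,::-1]); np.savez(f"{n}1.npz",**s)
s=load("wrist1.npz")
P=cloud(s,True); z=P[:,:,2]
m=(z>98)&(z<112); n,l,st,c=cv2.connectedComponentsWithStats(m.astype(np.uint8))
for i in range(1,n):
    if st[i,4]>100: print("handle",st[i],rect(P[l==i]),np.median(P[l==i][:,2]))
m=(z>70)&(z<80); n,l,st,c=cv2.connectedComponentsWithStats(m.astype(np.uint8))
for i in range(1,n):
    if st[i,4]>300: print("cov",st[i],rect(P[l==i]),np.median(P[l==i][:,2]))
plan(565,-299,130,7.8)
E
```

```text
handle [ 250  140   13   83 1026] ((566.1, -299.6), (79.3, 11.4), 8.22) 104.6377418849728
handle [432 221  15  16 177] ((544.4, -512.0), (17.4, 14.9), -39.39) 107.76813690578894
cov [  196    64   121   209 22545] ((565.7, -299.6), (230.4, 121.0), 7.87) 74.84214490925717
cov [392 181  58  71 488] ((553.5, -491.9), (95.9, 48.2), -24.96) 75.02802267496418
t 2.00 pos [ 564.3 -300.2  231.3] psi 7.76 F [-0.48 -0.27  0.4 ] w 1.003 q [-0.56  0.51  1.4  -0.    1.22  0.87]
shift(mm, tool axes, before turn) [  0.9  -1.1 101.3]  after-turn axes [  0.8  -1.1 101.3]  turn [-0.    0.02 -0.04]
```

View pics/wrist1.png

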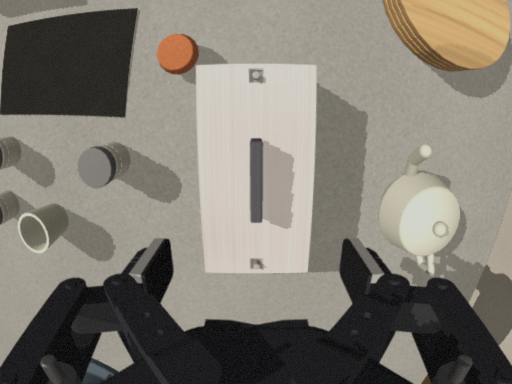

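View pics/top1.png

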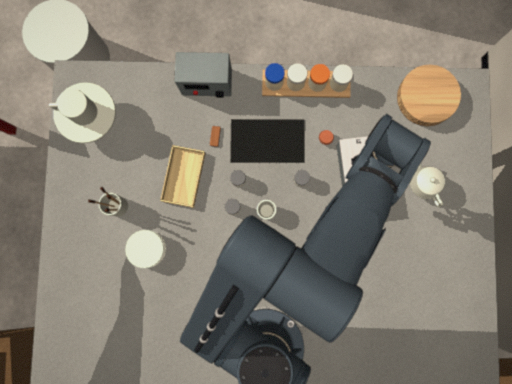

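>>> step_arm([
  [0, [0.001, -0.0005, 0.04], [0, 0, 0]],
  [0, [0, 0, 0.04], [0, 0, 0]],
  [0, [0, 0, 0.04], [0, 0, 0]],
  [0, [0, 0, 0.015], [0, 0, 0]],
  [0, [0, 0, 0.014], [0, 0, 0]],
  [0, [0, 0, 0], [0, 0, 0]],
  [255, [0, 0, 0], [0, 0, 0]],
  [255, [0, 0, 0], [0, 0, 0]],
  [255, [0, 0, 0], [0, 0, 0]],
  [255, [0, 0, 0], [0, 0, 0]],
  [255, [0, 0, 0], [0, 0, 0]],
  [255, [0, 0, 0], [0, 0, 0]],
  [255, [0, 0, 0], [0, 0, 0]],
  [255, [0, 0, 0], [0, 0, 0]],
  [255, [0, 0, 0], [0, 0, 0]],
  [255, [0, 0, 0], [0, 0, 0]],
], grip_force=60)

```text
t: 4.0
tool_pos: [566.2, -299.1, 82.7]
tcp_rot: [0.0, 0.998, 0.068, 0.0]
wrist_force: [-0.2, 0.0, 5.5]
width: 0.126
```

```bash
python3 - <<'E'
from h import *
plan(565,-299,180,7.8)
E
```

```text
t 4.00 pos [ 566.2 -299.1   82.7] psi 7.82 F [-0.24  0.03  5.51] w 0.126 q [-0.56  0.68  1.51 -0.    0.94  0.88]
shift(mm, tool axes, before turn) [ -1.1  -0.2 -97.3]  after-turn axes [ -1.2  -0.3 -97.3]  turn [ 0.03 -0.03  0.02]
```

>>> step_arm([
  [255, [0, 0, -0.005], [0, 0, 0]],
  [255, [0, 0, -0.01], [0, 0, 0]],
  [255, [0, 0, -0.02], [0, 0, 0]],
  [255, [0, 0, -0.03], [0, 0, 0]],
  [255, [0, 0, -0.03], [0, 0, 0]],
  [255, [0, 0, 0], [0, 0, 0]],
  [255, [0, 0, 0], [0, 0, 0]],
])

```text
t: 4.88
tool_pos: [565.6, -298.7, 176.7]
tcp_rot: [-0.0, 0.998, 0.068, -0.0]
wrist_force: [0.1, 0.2, -2.1]
width: 0.122
```

```bash
python3 - <<'E'
from h import *
from workcell import snapshot
s=snapshot("wrist"); cv2.imwrite("pics/w2.png",s["img"][:,:,::-1]); np.savez("w2.npz",**s)
plan(680,7.4,180,91.15)
E
```

```text
t 4.92 pos [ 565.4 -298.6  176.2] psi 7.81 F [-0.55 -0.14 -2.64] w 0.129 q [-0.56  0.57  1.46 -0.    1.12  0.88]
shift(mm, tool axes, before turn) [ 155.1 -287.6   -3.7]  after-turn axes [303.6 120.7  -3.8]  turn [-1.200e-01  2.000e-02 -8.334e+01]
```

View pics/w2.png

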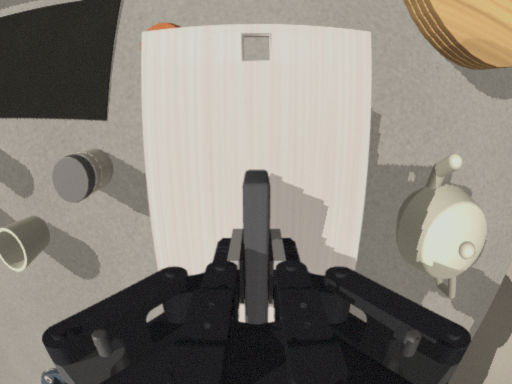

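>>> step_arm([
  [255, [0, 0, 0], [0, 0, -8.33]],
  [255, [0, 0, 0], [0, 0, -8.33]],
  [255, [0, 0, 0], [0, 0, -8.33]],
  [255, [0, 0, 0], [0, 0, -8.33]],
  [255, [0, 0, 0], [0, 0, -8.33]],
  [255, [0, 0, 0], [0, 0, -8.33]],
  [255, [0, 0, 0], [0, 0, -8.33]],
  [255, [0, 0, 0], [0, 0, -8.33]],
  [255, [0, 0, 0], [0, 0, -8.33]],
  [255, [0, 0, 0], [0, 0, -8.33]],
  [255, [0.038, 0.015, 0], [0, 0, 0]],
  [255, [0.038, 0.015, 0], [0, 0, 0]],
  [255, [0.038, 0.015, 0], [0, 0, 0]],
  [255, [0.038, 0.015, 0], [0, 0, 0]],
  [255, [0.038, 0.015, 0], [0, 0, 0]],
  [255, [0.038, 0.015, 0], [0, 0, 0]],
  [255, [0.038, 0.015, 0], [0, 0, 0]],
  [255, [0.038, 0.015, 0], [0, 0, 0]],
  [255, [0, 0, 0], [0, 0, 0]],
  [255, [0, 0, 0], [0, 0, 0]],
])

```text
t: 7.42
tool_pos: [679.5, 7.0, 176.2]
tcp_rot: [-0.001, 0.7, 0.714, -0.001]
wrist_force: [0.1, -0.2, -2.9]
width: 0.127
```

```bash
python3 - <<'E'
from h import *
from workcell import snapshot
s=snapshot("wrist"); cv2.imwrite("pics/w3.png",s["img"][:,:,::-1]); np.savez("w3.npz",**s)
s=snapshot("top"); np.savez("top3.npz",**s); im=s["img"].astype(int)
plan(680,7.4,15.5,91.15)
E
```

```text
t 7.53 pos [679.6   6.4 176.8] psi 91.06 F [ 0.25  0.12 -2.88] w 0.123 q [-0.06  0.64  1.33 -0.    1.17 -0.08]
shift(mm, tool axes, before turn) [  1.    0.5 161.3]  after-turn axes [  1.    0.4 161.3]  turn [-0.06  0.   -0.09]
```

View pics/w3.png

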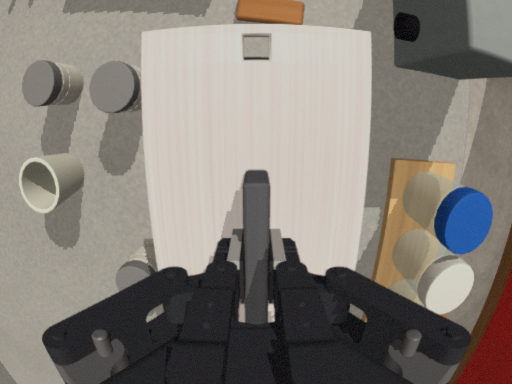

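>>> step_arm([
  [255, [0.001, 0, 0.04], [0, 0, 0]],
  [255, [0, 0, 0.04], [0, 0, 0]],
  [255, [0, 0, 0.04], [0, 0, 0]],
  [255, [0, 0, 0.02], [0, 0, 0]],
  [255, [0, 0, 0.01], [0, 0, 0]],
  [255, [0, 0, 0.004], [0, 0, 0]],
  [255, [0, 0, 0.003], [0, 0, 0]],
  [255, [0, 0, 0.002], [0, 0, 0]],
  [255, [0, 0, 0], [0, 0, 0]],
])

```text
t: 8.65
tool_pos: [680.2, 8.4, 18.6]
tcp_rot: [0.0, 0.7, 0.714, 0.0]
wrist_force: [-0.2, 0.3, -1.8]
width: 0.131
```

```bash
python3 - <<'E'
from h import *
plan(680,7.4,15.7,91.15)
E
```

```text
t 8.65 pos [680.2   8.4  18.6] psi 91.12 F [-0.17  0.32 -1.81] w 0.131 q [-0.06  0.83  1.41  0.    0.9  -0.08]
shift(mm, tool axes, before turn) [-1.  -0.2  2.9]  after-turn axes [-1.  -0.2  2.9]  turn [ 0.02  0.   -0.03]
```

>>> step_arm([
  [255, [0, 0, 0.0015], [0, 0, 0]],
  [255, [0, 0, 0.001], [0, 0, 0]],
  [255, [0, 0, 0], [0, 0, 0]],
  [255, [0, 0, 0], [0, 0, 0]],
])

```text
t: 9.15
tool_pos: [680.0, 8.4, 15.8]
tcp_rot: [-0.0, 0.7, 0.714, -0.0]
wrist_force: [-0.3, 0.2, -2.6]
width: 0.122
```

>>> step_arm([
  [255, [0, 0, 0.001], [0, 0, 0]],
  [255, [0, 0, 0], [0, 0, 0]],
  [255, [0, 0, 0], [0, 0, 0]],
])

```text
t: 9.52
tool_pos: [680.1, 8.4, 15.7]
tcp_rot: [0.0, 0.7, 0.714, 0.0]
wrist_force: [-4.0, -0.2, 7.2]
width: 0.128
```

>>> step_arm([
  [0, [0, 0, 0], [0, 0, 0]],
  [0, [0, 0, 0], [0, 0, 0]],
  [0, [0, 0, 0], [0, 0, 0]],
  [0, [0, 0, 0], [0, 0, 0]],
  [0, [0, 0, -0.01], [0, 0, 0]],
  [0, [0, 0, -0.03], [0, 0, 0]],
  [0, [0, 0, -0.04], [0, 0, 0]],
  [0, [0, 0, -0.04], [0, 0, 0]],
  [0, [0, 0, -0.04], [0, 0, 0]],
  [0, [0, 0, -0.02], [0, 0, 0]],
  [0, [0, 0, 0], [0, 0, 0]],
])

```text
t: 10.9
tool_pos: [680.4, 8.3, 195.9]
tcp_rot: [0.001, 0.7, 0.714, 0.001]
wrist_force: [-0.4, -0.5, -1.2]
width: 0.998
```

```bash
cat >> h.py <<'E'
def look(tag,which=("top",)):
    from workcell import snapshot
    out={}
    for n in which:
        s=snapshot(n); cv2.imwrite(f"pics/{n}_{tag}.png",s["img"][:,:,::-1]); np.savez(f"{n}_{tag}.npz",**s); out[n]=s
    return out
def jars(s,fish=False,lo=54,hi=69,amin=60):
    P=cloud(s,fish); z=P[:,:,2]; im=s["img"].astype(int)
    m=(z>lo)&(z<hi)&(P[:,:,0]>330)&(P[:,:,0]<750)&(abs(P[:,:,1])<420)
    n,l,st,c=cv2.connectedComponentsWithStats(m.astype(np.uint8),connectivity=4)
    for i in range(1,n):
        if st[i,4]>=amin:
            p=P[l==i]; (cx,cy),r=cv2.minEnclosingCircle(p[:,:2].astype(np.float32))
            print("blob",st[i].tolist(),"circ %.1f %.1f r %.1f"%(cx,cy,r),"mean",p.mean(0).round(1),"col",im[l==i].mean(0).round())
E
python3 - <<'E'
from h import *
o=look("4",("top","wrist"))
jars(o["top"]); print("wrist"); jars(o["wrist"],True)
plan(544,101,180,0)
E
```

```text
blob [295, 170, 15, 15, 177] circ 548.8 -106.2 r 25.0 mean [ 548.2 -106.7   61.6] col [121. 116. 110.]
blob [136, 230, 20, 12, 121] circ 343.0 388.7 r 31.6 mean [349.1 388.6  57.6] col [217. 220. 196.]
wrist
blob [31, 63, 37, 44, 1247] circ 450.3 115.9 r 25.6 mean [453.2 115.3  61.2] col [132. 128. 123.]
blob [98, 64, 47, 50, 1771] circ 543.8 101.4 r 25.2 mean [545.7 100.9  61.5] col [137. 133. 128.]
blob [28, 155, 44, 54, 966] circ 441.8 6.0 r 32.5 mean [442.6   6.5  61.8] col [181. 179. 162.]
blob [95, 350, 37, 10, 229] circ 477.7 -251.7 r 32.0 mean [ 476.7 -251.7   62. ] col [121. 124. 119.]
blob [106, 360, 15, 14, 88] circ 473.6 -278.3 r 19.8 mean [ 470.1 -280.1   62.1] col [92. 95. 91.]
t 11.00 pos [679.4   8.4 193.2] psi 91.12 F [-0.07  0.46 -0.67] w 1.000 q [-0.06  0.62  1.32 -0.    1.2  -0.08]
shift(mm, tool axes, before turn) [  95.2 -133.5   13.5]  after-turn axes [-135.4  -92.6   13.2]  turn [-1.000e-01  9.000e-02  9.112e+01]
```

View pics/top_4.png

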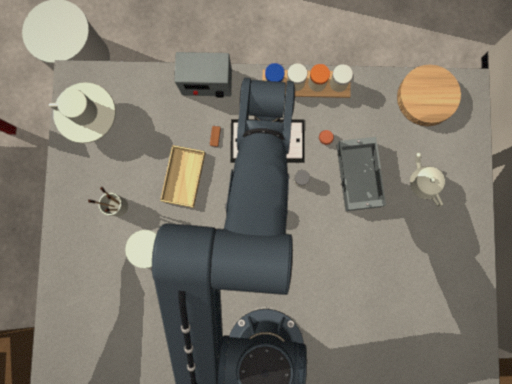

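View pics/wrist_4.png

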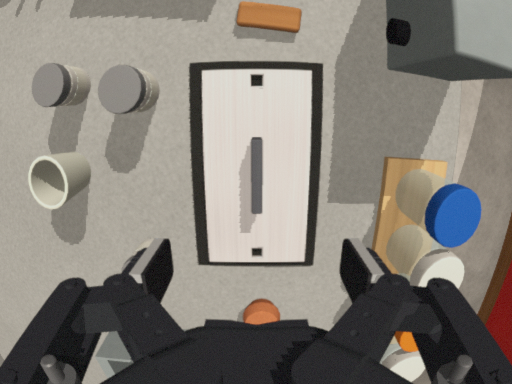

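Cover lies flat and centred on the mat (wrist view 192–322 × 62–268). Next is jar B at (548.5, −106.3).

```bash
python3 - <<'E'
from h import *
plan(548.5,-106.3,193,7.85)
E
```

```text
t 11.00 pos [679.4   8.4 193.2] psi 91.12 F [-0.07  0.46 -0.67] w 1.000 q [-0.06  0.62  1.32 -0.    1.2  -0.08]
shift(mm, tool axes, before turn) [-112.1 -133.1    0.5]  after-turn axes [-145.3   95.7    0.2]  turn [-1.100e-01  8.000e-02  8.327e+01]
```

>>> step_arm([
  [0, [0, 0, 0], [0, 0, 8.33]],
  [0, [0, 0, 0], [0, 0, 8.33]],
  [0, [0, 0, 0], [0, 0, 8.33]],
  [0, [0, 0, 0], [0, 0, 8.33]],
  [0, [0, 0, 0], [0, 0, 8.33]],
  [0, [0, 0, 0], [0, 0, 8.33]],
  [0, [0, 0, 0], [0, 0, 8.33]],
  [0, [0, 0, 0], [0, 0, 8.33]],
  [0, [0, 0, 0], [0, 0, 8.33]],
  [0, [0, 0, 0], [0, 0, 8.33]],
  [0, [-0.0363, 0.0239, 0], [0, 0, 0]],
  [0, [-0.0363, 0.0239, 0], [0, 0, 0]],
  [0, [-0.0363, 0.0239, 0], [0, 0, 0]],
  [0, [-0.0363, 0.0239, 0], [0, 0, 0]],
  [0, [0, 0, 0], [0, 0, 0]],
  [0, [0, 0, 0], [0, 0, 0]],
])

```text
t: 13.0
tool_pos: [549.2, -105.9, 193.9]
tcp_rot: [-0.0, 0.998, 0.068, -0.001]
wrist_force: [-0.1, 0.2, 0.0]
width: 0.999
```

```bash
python3 - <<'E'
from h import *
o=look("5",("wrist",))
jars(o["wrist"],True)
plan(548.5,-106.3,32,7.85)
E
```

```text
blob [375, 82, 24, 174, 1109] circ 578.7 -236.9 r 91.3 mean [ 583.7 -236.5   61.8] col [111. 114. 109.]
blob [388, 113, 96, 161, 1621] circ 566.6 -308.0 r 104.2 mean [ 550.7 -343.6   61.7] col [103. 106. 101.]
blob [51, 141, 38, 45, 1337] circ 543.1 101.0 r 25.6 mean [544.5  98.   61.3] col [131. 127. 122.]
blob [232, 157, 51, 51, 2026] circ 549.0 -106.9 r 25.0 mean [ 549.9 -106.5   61.6] col [140. 136. 131.]
blob [47, 218, 36, 40, 1001] circ 449.6 115.4 r 25.7 mean [452.  112.6  61.2] col [128. 125. 119.]
blob [117, 235, 37, 36, 361] circ 449.4 14.8 r 28.9 mean [457.   21.   62.2] col [174. 173. 156.]
t 13.05 pos [ 549.5 -105.6  194. ] psi 7.84 F [0.03 0.51 0.64] w 1.002 q [-0.27  0.41  1.66  0.    1.07  1.16]
shift(mm, tool axes, before turn) [ -0.9   0.6 162. ]  after-turn axes [ -1.1   0.5 162. ]  turn [-0.03  0.05 -0.01]
```

View pics/wrist_5.png

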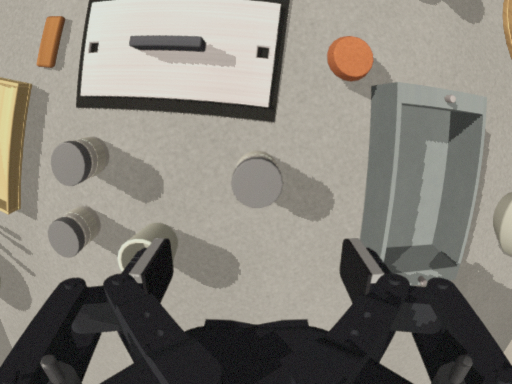

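>>> step_arm([
  [0, [-0.0005, 0.001, 0.04], [0, 0, 0]],
  [0, [0, 0, 0.04], [0, 0, 0]],
  [0, [0, 0, 0.04], [0, 0, 0]],
  [0, [0, 0, 0.03], [0, 0, 0]],
  [0, [0, 0, 0.011], [0, 0, 0]],
  [0, [0, 0, 0], [0, 0, 0]],
  [255, [0, 0, 0], [0, 0, 0]],
  [255, [0, 0, 0], [0, 0, 0]],
  [255, [0, 0, 0], [0, 0, 0]],
  [255, [0, 0, 0], [0, 0, 0]],
  [255, [0, 0, 0], [0, 0, 0]],
  [255, [0, 0, 0], [0, 0, 0]],
  [255, [0, 0, -0.01], [0, 0, 0]],
  [255, [0, 0, -0.02], [0, 0, 0]],
  [255, [0, 0, -0.03], [0, 0, 0]],
  [255, [0, 0, -0.03], [0, 0, 0]],
  [255, [0, 0, -0.03], [0, 0, 0]],
  [255, [0, 0, 0], [0, 0, 0]],
  [255, [0, 0, 0], [0, 0, 0]],
  [255, [0, 0, 0], [0, 0, 0]],
], grip_force=45)

```text
t: 15.55
tool_pos: [548.1, -107.0, 152.4]
tcp_rot: [-0.0, 0.998, 0.068, -0.001]
wrist_force: [0.0, 0.3, -5.1]
width: 0.57
```

```bash
python3 - <<'E'
from h import *
o=look("6",("wrist",))
jars(o["wrist"],True)
u=np.radians(7.85); c=np.array([565.5,-299.4])
for k in(-61,0,61): print(k,(c+k*np.array([np.cos(u),np.sin(u)])).round(1))
plan(548.5,-106.3,32,7.85)
E
```

```text
blob [389, 78, 30, 191, 1561] circ 579.6 -236.9 r 90.3 mean [ 586.6 -236.1   61.6] col [103. 106. 102.]
blob [415, 113, 93, 177, 1975] circ 568.8 -317.0 r 100.9 mean [ 557.9 -347.9   61.7] col [ 99. 102.  97.]
blob [27, 145, 40, 51, 1571] circ 543.4 101.1 r 25.7 mean [544.5  97.5  61.3] col [129. 125. 120.]
blob [27, 230, 37, 43, 1125] circ 450.1 115.5 r 25.4 mean [452.3 112.   61.1] col [126. 122. 117.]
blob [101, 251, 55, 29, 552] circ 448.5 7.5 r 30.5 mean [463.6   6.6  62. ] col [166. 164. 148.]
-61 [ 505.1 -307.7]
0 [ 565.5 -299.4]
61 [ 625.9 -291.1]
t 15.60 pos [ 548.3 -107.   152.6] psi 7.82 F [ 0.23 -0.61 -3.47] w 0.572 q [-0.28  0.46  1.7   0.    0.98  1.16]
shift(mm, tool axes, before turn) [  0.6  -0.6 120.6]  after-turn axes [  0.3  -0.7 120.6]  turn [-0.05  0.11 -0.03]
```

View pics/wrist_6.png

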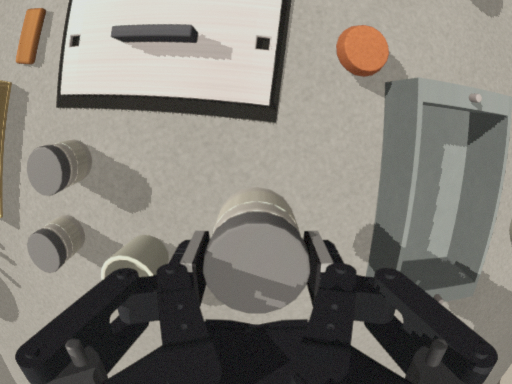

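```bash
python3 - <<'E'
from h import *
plan(625.4,-291.2,152,7.85)
E
```

```text
t 15.60 pos [ 548.3 -107.   152.6] psi 7.82 F [ 0.23 -0.61 -3.47] w 0.572 q [-0.28  0.46  1.7   0.    0.98  1.16]
shift(mm, tool axes, before turn) [ 51.4 193.    0.3]  after-turn axes [ 51.3 193.    0.6]  turn [-0.05  0.11 -0.03]
```

>>> step_arm([
  [255, [0.0103, 0.0386, 0], [0, 0, 0]],
  [255, [0.0103, 0.0386, 0], [0, 0, 0]],
  [255, [0.0103, 0.0386, 0], [0, 0, 0]],
  [255, [0.0103, 0.0386, 0], [0, 0, 0]],
  [255, [0.0103, 0.0386, 0], [0, 0, 0]],
  [255, [0, 0, 0], [0, 0, 0]],
  [255, [0, 0, 0], [0, 0, 0]],
  [255, [0, 0, 0], [0, 0, 0]],
])

```text
t: 16.6
tool_pos: [625.9, -290.4, 153.5]
tcp_rot: [-0.0, 0.998, 0.069, -0.0]
wrist_force: [0.0, -0.0, -3.8]
width: 0.573
```

```bash
python3 - <<'E'
from h import *
o=look("7",("wrist",))
plan(625.4,-291.2,37,7.85)
E
```

```text
t 16.65 pos [ 626.  -290.5  153.7] psi 7.87 F [-0.13 -0.83 -4.26] w 0.570 q [-0.5   0.68  1.32  0.    1.14  0.93]
shift(mm, tool axes, before turn) [ -0.7   0.6 116.7]  after-turn axes [ -0.7   0.6 116.7]  turn [-0.02  0.02  0.02]
```

View pics/wrist_7.png

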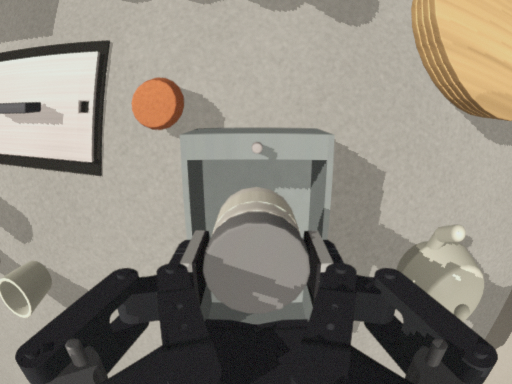

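>>> step_arm([
  [255, [-0.0005, 0.0005, 0.04], [0, 0, 0]],
  [255, [0, 0, 0.04], [0, 0, 0]],
  [255, [0, 0, 0.02], [0, 0, 0]],
  [255, [0, 0, 0.01], [0, 0, 0]],
  [255, [0, 0, 0.004], [0, 0, 0]],
  [255, [0, 0, 0.001], [0, 0, 0]],
  [255, [0, 0, 0], [0, 0, 0]],
  [255, [0, 0, 0], [0, 0, 0]],
])

```text
t: 17.65
tool_pos: [625.9, -292.1, 39.4]
tcp_rot: [0.0, 0.998, 0.068, 0.0]
wrist_force: [0.0, -0.3, -4.1]
width: 0.564
```

>>> step_arm([
  [255, [0, 0, 0.0015], [0, 0, 0]],
  [255, [0, 0, 0.001], [0, 0, 0]],
  [255, [0, 0, 0], [0, 0, 0]],
  [255, [0, 0, 0], [0, 0, 0]],
])

```text
t: 18.15
tool_pos: [626.2, -292.1, 39.1]
tcp_rot: [0.0, 0.998, 0.068, 0.001]
wrist_force: [-8.5, 3.9, 17.0]
width: 0.57
```

>>> step_arm([
  [75, [0, 0, 0], [0, 0, 0]],
  [75, [0, 0, 0], [0, 0, 0]],
  [75, [0, 0, 0], [0, 0, 0]],
  [75, [0, 0, 0], [0, 0, 0]],
])

```text
t: 18.65
tool_pos: [625.7, -291.9, 36.2]
tcp_rot: [-0.0, 0.998, 0.068, -0.0]
wrist_force: [1.3, -0.4, 0.3]
width: 0.704
```

>>> step_arm([
  [75, [0, 0, -0.01], [0, 0, 0]],
  [75, [0, 0, -0.03], [0, 0, 0]],
  [75, [0, 0, -0.04], [0, 0, 0]],
  [75, [0, 0, -0.04], [0, 0, 0]],
  [0, [0, 0, -0.04], [0, 0, 0]],
  [0, [0, 0, 0], [0, 0, 0]],
])

```text
t: 19.4
tool_pos: [627.0, -292.6, 200.8]
tcp_rot: [0.002, 0.998, 0.068, 0.003]
wrist_force: [0.1, -0.4, 0.1]
width: 0.999
```

```bash
python3 - <<'E'
from h import *
o=look("8",("wrist","top"))
jars(o["wrist"],True); print(); jars(o["top"])
plan(543.5,101.2,195,7.85)
E
```

```text
blob [195, 152, 120, 163, 1606] circ 564.8 -300.1 r 107.7 mean [ 530.8 -304.8   61.9] col [100. 103.  98.]
blob [230, 157, 50, 51, 1999] circ 626.1 -292.6 r 24.9 mean [ 627.2 -292.1   65.5] col [144. 140. 134.]
blob [15, 261, 36, 40, 614] circ 442.2 4.8 r 32.3 mean [442.8   3.9  61.2] col [157. 155. 139.]

blob [230, 170, 16, 15, 178] circ 543.9 101.1 r 25.2 mean [543.7 101.3  61.8] col [121. 117. 111.]
blob [225, 199, 15, 15, 180] circ 450.4 116.2 r 24.9 mean [450.2 115.5  61.4] col [122. 117. 111.]
blob [136, 230, 13, 12, 64] circ 351.6 400.5 r 20.5 mean [352.8 398.7  57.6] col [218. 221. 197.]
blob [147, 231, 12, 12, 67] circ 346.0 366.2 r 23.8 mean [347.4 365.   57.6] col [218. 221. 197.]
t 19.50 pos [ 625.6 -291.8  196.5] psi 7.82 F [-0.08  0.13  0.04] w 0.999 q [-0.5   0.64  1.28  0.    1.22  0.93]
shift(mm, tool axes, before turn) [ -27.8 -400.6    1.5]  after-turn axes [ -27.6 -400.6    1.5]  turn [ 0.01 -0.02 -0.03]
```

View pics/wrist_8.png

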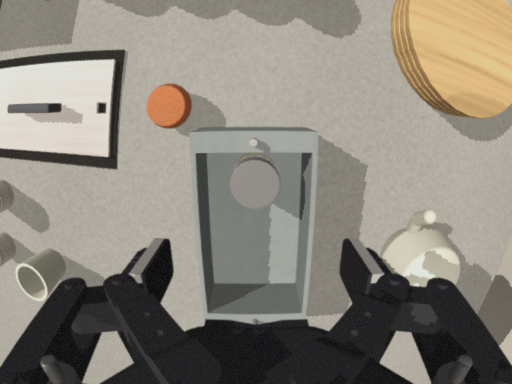

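View pics/top_8.png

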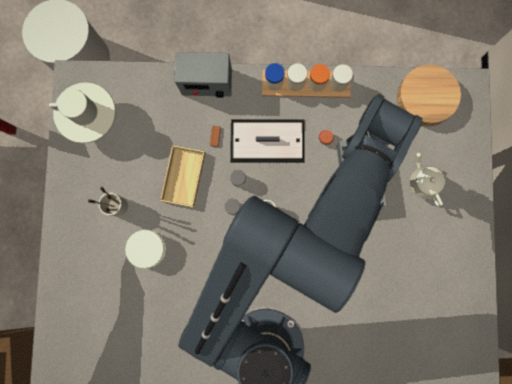

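Jar B stands upright in the far slot; A and C have not moved. Moving to A.

>>> step_arm([
  [0, [-0.0028, -0.04, 0], [0, 0, 0]],
  [0, [-0.0028, -0.04, 0], [0, 0, 0]],
  [0, [-0.0028, -0.04, 0], [0, 0, 0]],
  [0, [-0.0028, -0.04, 0], [0, 0, 0]],
  [0, [-0.0028, -0.04, 0], [0, 0, 0]],
  [0, [-0.0028, -0.04, 0], [0, 0, 0]],
  [0, [-0.0028, -0.04, 0], [0, 0, 0]],
  [0, [-0.0028, -0.04, 0], [0, 0, 0]],
  [0, [-0.0028, -0.04, 0], [0, 0, 0]],
  [0, [-0.0028, -0.04, 0], [0, 0, 0]],
  [0, [0, 0, 0], [0, 0, 0]],
  [0, [0, 0, 0], [0, 0, 0]],
])

```text
t: 21.0
tool_pos: [543.3, 100.1, 195.6]
tcp_rot: [0.0, 0.998, 0.068, -0.001]
wrist_force: [0.2, -0.8, -1.0]
width: 1.001
```

```bash
python3 - <<'E'
from h import *
o=look("9",("wrist",))
jars(o["wrist"],True)
plan(543.5,101.2,34,7.85)
E
```

```text
blob [230, 155, 50, 51, 2009] circ 544.0 100.7 r 25.0 mean [544.9 101.4  61.6] col [137. 133. 127.]
blob [487, 186, 25, 98, 610] circ 516.5 -246.0 r 71.0 mean [ 510.3 -246.9   61. ] col [105. 108. 103.]
blob [207, 241, 46, 43, 1544] circ 450.3 115.9 r 25.2 mean [452.4 115.7  61.4] col [134. 129. 124.]
blob [299, 254, 49, 51, 829] circ 442.0 5.9 r 31.9 mean [439.6  12.4  61.8] col [186. 184. 167.]
blob [499, 264, 13, 8, 67] circ 474.7 -278.3 r 20.9 mean [ 470.5 -280.6   62.1] col [100. 103.  98.]
blob [22, 273, 34, 26, 514] circ 346.6 388.6 r 34.0 mean [349.9 391.   55.9] col [212. 215. 195.]
t 21.05 pos [543.4  99.8 195.7] psi 7.79 F [0.93 0.19 0.73] w 0.996 q [ 0.1   0.4   1.68 -0.    1.07  1.53]
shift(mm, tool axes, before turn) [  0.4  -1.4 161.7]  after-turn axes [  0.3  -1.4 161.7]  turn [ 0.01  0.06 -0.06]
```

View pics/wrist_9.png

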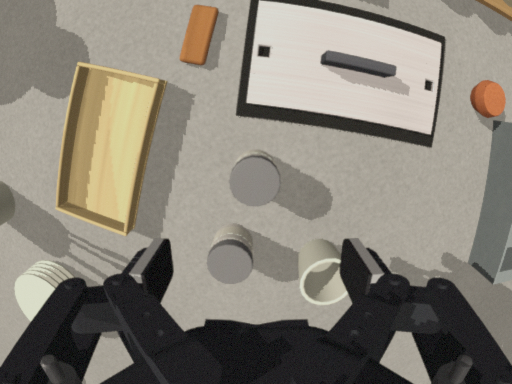

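>>> step_arm([
  [0, [0.0005, -0.001, 0.04], [0, 0, 0]],
  [0, [0, 0, 0.04], [0, 0, 0]],
  [0, [0, 0, 0.04], [0, 0, 0]],
  [0, [0, 0, 0.03], [0, 0, 0]],
  [0, [0, 0, 0.012], [0, 0, 0]],
  [0, [0, 0, 0], [0, 0, 0]],
  [255, [0, 0, 0], [0, 0, 0]],
  [255, [0, 0, 0], [0, 0, 0]],
  [255, [0, 0, 0], [0, 0, 0]],
  [255, [0, 0, 0], [0, 0, 0]],
  [255, [0, 0, 0], [0, 0, 0]],
  [255, [0, 0, 0], [0, 0, 0]],
  [255, [0, 0, -0.01], [0, 0, 0]],
  [255, [0, 0, -0.02], [0, 0, 0]],
  [255, [0, 0, -0.03], [0, 0, 0]],
  [255, [0, 0, -0.03], [0, 0, 0]],
  [255, [0, 0, -0.03], [0, 0, 0]],
  [255, [0, 0, 0], [0, 0, 0]],
  [255, [0, 0, 0], [0, 0, 0]],
  [255, [0, 0, 0], [0, 0, 0]],
])

```text
t: 23.55
tool_pos: [543.3, 101.5, 153.3]
tcp_rot: [0.0, 0.998, 0.068, -0.001]
wrist_force: [0.0, 0.4, -1.6]
width: 0.57
```

```bash
python3 - <<'E'
from h import *
o=look("10",("wrist","top"))
from workcell import manip; print(manip.get_obs()["wrist_force"]); 
jars(o["top"])
u=np.radians(-9.4); c=np.array([551,285.2])
for k in(-55,0,55): print(k,(c+k*np.array([np.cos(u),np.sin(u)])).round(1))
plan(*(c+45*np.array([np.cos(u),np.sin(u)])),153,-9.4)
plan(565.5,-299.4,153,7.85)
E
```

```text
[-0.06288595  0.39160933 -1.41969564]
blob [352, 147, 16, 16, 150] circ 625.1 -292.5 r 24.8 mean [ 624.9 -291.9   64.2] col [112. 108. 102.]
blob [137, 230, 15, 12, 99] circ 352.3 394.2 r 22.9 mean [350.3 394.8  57.3] col [215. 218. 193.]
-55 [496.7 294.2]
0 [551.  285.2]
55 [605.3 276.2]
t 23.65 pos [543.5 101.6 153.5] psi 7.82 F [-0.06  0.39 -1.42] w 0.570 q [0.1  0.45 1.72 0.   0.98 1.53]
shift(mm, tool axes, before turn) [  75.4 -167.6    0.4]  after-turn axes [  22.4 -182.4    0.5]  turn [1.000e-02 8.000e-02 1.722e+01]
t 23.65 pos [543.5 101.6 153.5] psi 7.82 F [-0.06  0.39 -1.42] w 0.570 q [0.1  0.45 1.72 0.   0.98 1.53]
shift(mm, tool axes, before turn) [-32.8 400.2   0.5]  after-turn axes [-33.  400.2   0.5]  turn [-0.    0.08 -0.03]
```

View pics/wrist_10.png

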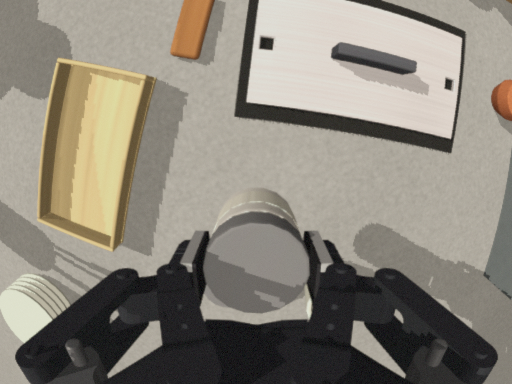

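Light reading (about 1.4 N), so jar A is used up and goes in the tray.

>>> step_arm([
  [255, [0, 0, 0], [0, 0, 8.6]],
  [255, [0, 0, 0], [0, 0, 8.6]],
  [255, [0.0045, -0.0365, 0], [0, 0, 0]],
  [255, [0.0045, -0.0365, 0], [0, 0, 0]],
  [255, [0.0045, -0.0365, 0], [0, 0, 0]],
  [255, [0.0045, -0.0365, 0], [0, 0, 0]],
  [255, [0.0045, -0.0365, 0], [0, 0, 0]],
  [255, [0, 0, 0], [0, 0, 0]],
  [255, [0, 0, 0], [0, 0, 0]],
  [255, [0, 0, 0], [0, 0, 0]],
])

```text
t: 24.9
tool_pos: [595.7, 277.1, 154.2]
tcp_rot: [0.0, 0.997, -0.082, -0.0]
wrist_force: [-0.2, 0.5, -0.9]
width: 0.573
```

```bash
python3 - <<'E'
from h import *
o=look("11",("wrist",))
plan(595.4,277.9,42,-9.4)
E
```

```text
t 24.95 pos [595.8 277.2 154.3] psi -9.43 F [ 0.46  0.12 -1.11] w 0.567 q [ 0.36  0.62  1.42 -0.    1.1   2.1 ]
shift(mm, tool axes, before turn) [ -0.5  -0.7 112.3]  after-turn axes [ -0.5  -0.7 112.3]  turn [ 0.01  0.02 -0.03]
```

View pics/wrist_11.png

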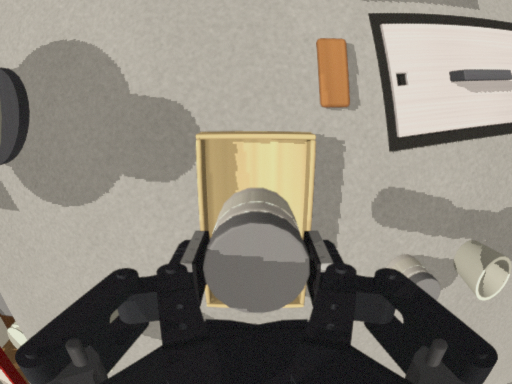

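>>> step_arm([
  [255, [-0.0005, -0.0005, 0.04], [0, 0, 0]],
  [255, [0, 0, 0.04], [0, 0, 0]],
  [255, [0, 0, 0.02], [0, 0, 0]],
  [255, [0, 0, 0.01], [0, 0, 0]],
  [255, [0, 0, 0.002], [0, 0, 0]],
  [255, [0, 0, 0.001], [0, 0, 0]],
  [255, [0, 0, 0.001], [0, 0, 0]],
  [255, [0, 0, 0], [0, 0, 0]],
])

```text
t: 25.95
tool_pos: [595.6, 278.7, 40.7]
tcp_rot: [-0.0, 0.997, -0.082, 0.0]
wrist_force: [-0.3, -0.7, -1.4]
width: 0.574
```

>>> step_arm([
  [255, [0, 0, 0.001], [0, 0, 0]],
  [255, [0, 0, 0], [0, 0, 0]],
])

```text
t: 26.2
tool_pos: [595.7, 278.7, 40.6]
tcp_rot: [-0.0, 0.997, -0.082, 0.0]
wrist_force: [-3.8, -1.3, 8.8]
width: 0.573
```

Contact. Release with a partial opening, rise, and look.

>>> step_arm([
  [75, [0, 0, 0], [0, 0, 0]],
  [75, [0, 0, 0], [0, 0, 0]],
  [75, [0, 0, 0], [0, 0, 0]],
  [75, [0, 0, -0.01], [0, 0, 0]],
  [75, [0, 0, -0.03], [0, 0, 0]],
  [75, [0, 0, -0.04], [0, 0, 0]],
  [75, [0, 0, -0.04], [0, 0, 0]],
  [0, [0, 0, -0.035], [0, 0, 0]],
  [0, [0, 0, 0], [0, 0, 0]],
  [0, [0, 0, 0], [0, 0, 0]],
])

```text
t: 27.45
tool_pos: [595.1, 278.4, 193.9]
tcp_rot: [0.0, 0.997, -0.082, -0.0]
wrist_force: [-0.6, 0.2, -1.3]
width: 1.001
```

```bash
python3 - <<'E'
from h import *
o=look("12",("wrist","top"))
jars(o["wrist"],True); print(); jars(o["top"])
plan(450.2,115.8,195,7.85)
E
```

```text
blob [230, 157, 52, 53, 2127] circ 595.2 278.5 r 24.8 mean [596.5 278.5  66.5] col [140. 136. 130.]
blob [456, 240, 38, 45, 719] circ 442.7 6.0 r 32.8 mean [443.1   7.1  61.2] col [179. 176. 158.]
blob [391, 258, 35, 29, 620] circ 452.4 115.2 r 24.9 mean [459.5 112.8  61.1] col [131. 127. 122.]

blob [352, 147, 16, 16, 151] circ 624.9 -292.1 r 25.1 mean [ 624.6 -289.4   64.2] col [115. 111. 105.]
blob [225, 199, 15, 15, 181] circ 450.7 115.4 r 25.0 mean [450.2 115.7  61.4] col [121. 117. 110.]
blob [136, 230, 14, 12, 101] circ 346.1 398.8 r 24.2 mean [349.1 398.6  57.4] col [216. 219. 195.]
t 27.55 pos [594.9 278.4 193.1] psi -9.38 F [-0.3  -0.09 -0.73] w 1.002 q [0.37 0.58 1.39 0.   1.17 2.1 ]
shift(mm, tool axes, before turn) [-116.3  184.    -1.5]  after-turn axes [-165.5  141.3   -1.9]  turn [  0.04   0.11 -17.23]
```

View pics/wrist_12.png

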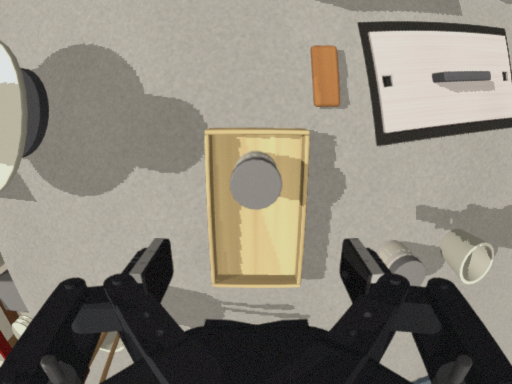

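>>> step_arm([
  [0, [0, 0, 0], [0, 0, -8.62]],
  [0, [0, 0, 0], [0, 0, -8.62]],
  [0, [-0.0331, 0.0283, 0], [0, 0, 0]],
  [0, [-0.0331, 0.0283, 0], [0, 0, 0]],
  [0, [-0.0331, 0.0283, 0], [0, 0, 0]],
  [0, [-0.0331, 0.0283, 0], [0, 0, 0]],
  [0, [-0.0331, 0.0283, 0], [0, 0, 0]],
  [0, [0, 0, 0], [0, 0, 0]],
  [0, [0, 0, 0], [0, 0, 0]],
])

```text
t: 28.68
tool_pos: [451.2, 116.0, 194.1]
tcp_rot: [-0.0, 0.998, 0.068, -0.0]
wrist_force: [0.4, 0.1, 0.3]
width: 1.0
```

```bash
python3 - <<'E'
from h import *
o=look("13",("wrist",))
jars(o["wrist"],True)
plan(450.2,115.8,34,7.85)
E
```

```text
blob [90, 1, 49, 48, 1766] circ 594.2 278.9 r 25.6 mean [592.7 275.4  65.9] col [136. 131. 125.]
blob [230, 158, 51, 51, 2030] circ 450.1 115.9 r 24.9 mean [451.  116.2  61.6] col [136. 132. 126.]
blob [331, 176, 60, 60, 1190] circ 441.8 6.3 r 32.0 mean [441.6   5.1  62.4] col [194. 193. 175.]
blob [18, 217, 50, 37, 967] circ 344.2 378.1 r 43.9 mean [346.7 381.6  55.9] col [212. 215. 194.]
t 28.73 pos [451.3 116.2 194.1] psi 7.87 F [ 0.69  0.72 -0.44] w 0.998 q [0.15 0.25 1.9  0.   1.   1.59]
shift(mm, tool axes, before turn) [ -1.2   0.2 160.1]  after-turn axes [ -1.2   0.2 160.1]  turn [-0.    0.    0.02]
```

View pics/wrist_13.png

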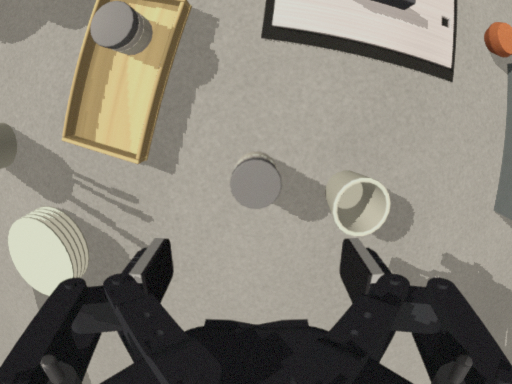

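>>> step_arm([
  [0, [-0.001, 0, 0.04], [0, 0, 0]],
  [0, [0, 0, 0.04], [0, 0, 0]],
  [0, [0, 0, 0.04], [0, 0, 0]],
  [0, [0, 0, 0.03], [0, 0, 0]],
  [0, [0, 0, 0.01], [0, 0, 0]],
  [0, [0, 0, 0], [0, 0, 0]],
  [255, [0, 0, 0], [0, 0, 0]],
  [255, [0, 0, 0], [0, 0, 0]],
  [255, [0, 0, 0], [0, 0, 0]],
  [255, [0, 0, 0], [0, 0, 0]],
  [255, [0, 0, 0], [0, 0, 0]],
  [255, [0, 0, 0], [0, 0, 0]],
  [255, [0, 0, -0.01], [0, 0, 0]],
  [255, [0, 0, -0.02], [0, 0, 0]],
  [255, [0, 0, -0.03], [0, 0, 0]],
  [255, [0, 0, -0.03], [0, 0, 0]],
  [255, [0, 0, -0.03], [0, 0, 0]],
  [255, [0, 0, 0], [0, 0, 0]],
  [255, [0, 0, 0], [0, 0, 0]],
  [255, [0, 0, 0], [0, 0, 0]],
])

```text
t: 31.22
tool_pos: [449.1, 115.5, 153.1]
tcp_rot: [0.0, 0.998, 0.069, -0.001]
wrist_force: [-0.5, -0.0, -4.3]
width: 0.569
```

```bash
python3 - <<'E'
from h import *
o=look("14",("wrist","top"))
jars(o["top"])
plan(506.6,292.6,153,-9.4)
plan(545.7,-302.1,153,7.85)
E
```

```text
blob [351, 147, 17, 16, 161] circ 625.2 -292.1 r 25.7 mean [ 624.4 -291.8   64.4] col [109. 105.  99.]
blob [176, 153, 15, 15, 139] circ 595.8 277.8 r 25.2 mean [593.6 277.8  64.6] col [113. 108. 101.]
blob [136, 230, 25, 13, 112] circ 342.5 380.6 r 39.5 mean [349.6 373.4  57.7] col [206. 210. 185.]
t 31.32 pos [449.4 115.6 153.4] psi 7.86 F [ 0.65 -0.17 -4.22] w 0.568 q [0.15 0.3  1.94 0.   0.9  1.58]
shift(mm, tool axes, before turn) [  80.9 -167.6    0.3]  after-turn axes [  27.5 -184.     0.4]  turn [ 0.02  0.1  17.26]
t 31.32 pos [449.4 115.6 153.4] psi 7.86 F [ 0.65 -0.17 -4.22] w 0.568 q [0.15 0.3  1.94 0.   0.9  1.58]
shift(mm, tool axes, before turn) [3.830e+01 4.269e+02 4.000e-01]  after-turn axes [3.840e+01 4.269e+02 4.000e-01]  turn [0.   0.1  0.01]
```

View pics/wrist_14.png

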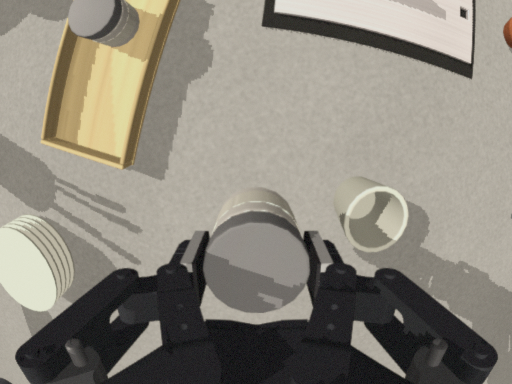

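Heavy (about 4.2 N), so this one is full and goes in the box.

>>> step_arm([
  [255, [0.0035, 0.0388, 0], [0, 0, 0]],
  [255, [0.0035, 0.0388, 0], [0, 0, 0]],
  [255, [0.0035, 0.0388, 0], [0, 0, 0]],
  [255, [0.0035, 0.0388, 0], [0, 0, 0]],
  [255, [0.0035, 0.0388, 0], [0, 0, 0]],
  [255, [0.0035, 0.0388, 0], [0, 0, 0]],
  [255, [0.0035, 0.0388, 0], [0, 0, 0]],
  [255, [0.0035, 0.0388, 0], [0, 0, 0]],
  [255, [0.0035, 0.0388, 0], [0, 0, 0]],
  [255, [0.0035, 0.0388, 0], [0, 0, 0]],
  [255, [0.0035, 0.0388, 0], [0, 0, 0]],
  [255, [0, 0, 0], [0, 0, 0]],
  [255, [0, 0, 0], [0, 0, 0]],
  [255, [0, 0, 0], [0, 0, 0]],
])

```text
t: 33.08
tool_pos: [546.2, -301.0, 154.0]
tcp_rot: [-0.0, 0.998, 0.069, -0.0]
wrist_force: [0.4, -0.3, -4.4]
width: 0.567
```

```bash
python3 - <<'E'
from h import *
o=look("15",("wrist",))
plan(545.7,-302.1,40,7.85)
E
```

```text
t 33.12 pos [ 546.3 -301.1  154.2] psi 7.91 F [-0.07 -0.64 -3.51] w 0.568 q [-0.58  0.57  1.52  0.    1.06  0.85]
shift(mm, tool axes, before turn) [ -0.7   1.  114.2]  after-turn axes [ -0.7   1.  114.2]  turn [-0.02  0.02  0.06]
```

View pics/wrist_15.png

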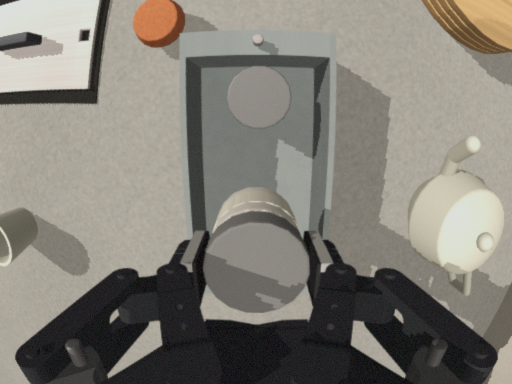

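>>> step_arm([
  [255, [-0.0005, 0.0005, 0.04], [0, 0, 0]],
  [255, [0, 0, 0.04], [0, 0, 0]],
  [255, [0, 0, 0.02], [0, 0, 0]],
  [255, [0, 0, 0.01], [0, 0, 0]],
  [255, [0, 0, 0.003], [0, 0, 0]],
  [255, [0, 0, 0.001], [0, 0, 0]],
  [255, [0, 0, 0.001], [0, 0, 0]],
  [255, [0, 0, 0], [0, 0, 0]],
  [255, [0, 0, 0], [0, 0, 0]],
])

```text
t: 34.25
tool_pos: [546.0, -302.6, 39.6]
tcp_rot: [0.0, 0.998, 0.069, 0.0]
wrist_force: [0.8, -0.3, -2.9]
width: 0.563
```

>>> step_arm([
  [255, [0, 0, 0.001], [0, 0, 0]],
  [255, [0, 0, 0], [0, 0, 0]],
])

```text
t: 34.5
tool_pos: [546.1, -302.6, 39.5]
tcp_rot: [0.0, 0.998, 0.069, 0.0]
wrist_force: [-4.3, 2.9, 8.5]
width: 0.568
```

>>> step_arm([
  [75, [0, 0, 0], [0, 0, 0]],
  [75, [0, 0, 0], [0, 0, 0]],
  [75, [0, 0, 0], [0, 0, 0]],
  [75, [0, 0, -0.01], [0, 0, 0]],
  [75, [0, 0, -0.03], [0, 0, 0]],
  [75, [0, 0, -0.04], [0, 0, 0]],
  [75, [0, 0, -0.04], [0, 0, 0]],
  [0, [0, 0, -0.04], [0, 0, 0]],
  [0, [0, 0, 0], [0, 0, 0]],
  [0, [0, 0, 0], [0, 0, 0]],
])

```text
t: 35.75
tool_pos: [545.6, -302.3, 198.1]
tcp_rot: [-0.0, 0.998, 0.069, -0.0]
wrist_force: [0.6, -0.8, 0.0]
width: 1.0
```

```bash
python3 - <<'E'
from h import *
o=look("16",("wrist","top","scene"))
jars(o["wrist"],True); print(); jars(o["top"])
plan(680,8.2,195,91.1)
E
```

```text
blob [194, 62, 124, 192, 2059] circ 565.8 -299.3 r 107.9 mean [ 553.  -301.4   61.7] col [92. 95. 91.]
blob [230, 72, 55, 52, 2236] circ 625.4 -292.1 r 25.1 mean [ 625.3 -292.2   65.8] col [142. 138. 133.]
blob [231, 156, 51, 52, 2044] circ 545.9 -302.9 r 24.9 mean [ 547.1 -302.4   65.5] col [139. 135. 129.]
blob [1, 205, 35, 46, 730] circ 441.2 4.7 r 32.1 mean [442.5   4.1  61.2] col [151. 149. 133.]

blob [352, 147, 12, 16, 107] circ 626.1 -292.2 r 25.3 mean [ 627.4 -285.8   64.5] col [115. 110. 104.]
blob [176, 153, 15, 16, 118] circ 595.1 278.0 r 24.7 mean [596.2 279.   64.7] col [121. 115. 108.]
blob [136, 230, 15, 12, 82] circ 347.4 398.8 r 24.9 mean [351.4 399.2  57.8] col [219. 222. 198.]
blob [147, 231, 14, 12, 63] circ 344.4 362.3 r 23.2 mean [343.5 361.1  58. ] col [216. 219. 195.]
t 35.90 pos [ 545.5 -302.2  197.2] psi 7.86 F [-0.12 -0.32 -0.45] w 1.000 q [-0.58  0.52  1.48  0.    1.14  0.85]
shift(mm, tool axes, before turn) [ 175.7 -289.1    2.3]  after-turn axes [307.8 140.5   2.2]  turn [-1.200e-01  1.000e-02 -8.324e+01]
```

View pics/wrist_16.png

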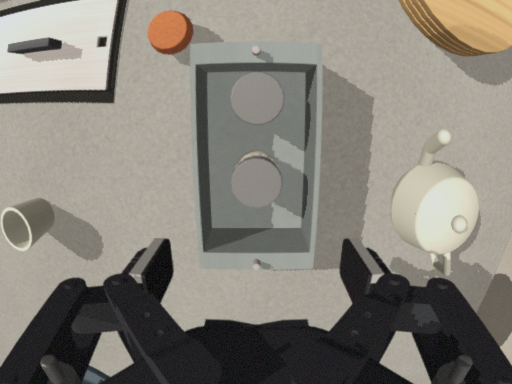

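View pics/scene_16.png

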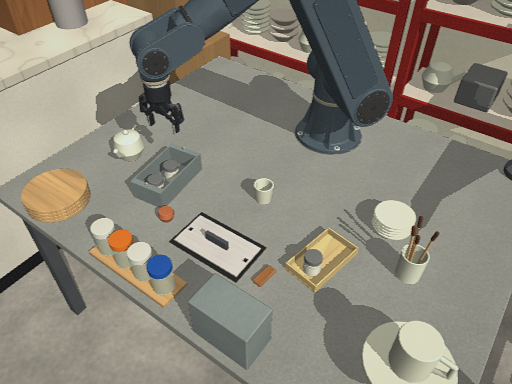

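View pics/top_16.png

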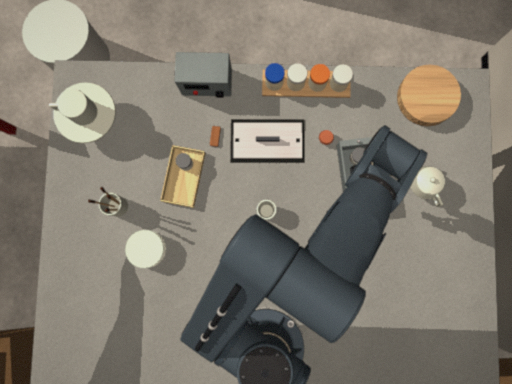

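All three jars are put away and nothing loose is left on the table. I'll measure the pins, then fetch the cover.

```bash
python3 - <<'E'
from h import *
s=load("wrist_16.npz"); P=cloud(s,True); z=P[:,:,2]
m=(z>66)&(z<74)&(abs(P[:,:,0]-565)<140)&(abs(P[:,:,1]+300)<90)
n,l,st,c=cv2.connectedComponentsWithStats(m.astype(np.uint8),connectivity=4)
for i in range(1,n):
    if st[i,4]>500: print("rim",st[i],rect(P[l==i]))
m=(z>75)&(z<90)&(abs(P[:,:,0]-565)<140)&(abs(P[:,:,1]+300)<90)
n,l,st,c=cv2.connectedComponentsWithStats(m.astype(np.uint8),connectivity=4)
for i in range(1,n):
    if st[i,4]>5: print("pin",st[i],c[i],P[l==i].mean(0).round(1),onplane(s,c[i],82,True).round(1))
E
```

```text
rim [ 190   42  133  227 6916] ((565.5, -299.6), (225.6, 121.4), 7.94)
pin [252  45   9  10  69] [255.65217391  49.56521739] [ 666.9 -285.3   81.3] [[ 666.7 -285.3   82. ]]
pin [253 260   7  10  55] [256.03636364 264.8       ] [ 465.7 -313.7   80.2] [[ 466.8 -313.5   82. ]]
```

>>> step_arm([
  [0, [0, 0, 0], [0, 0, -8.324]],
  [0, [0, 0, 0], [0, 0, -8.324]],
  [0, [0, 0, 0], [0, 0, -8.324]],
  [0, [0, 0, 0], [0, 0, -8.324]],
  [0, [0, 0, 0], [0, 0, -8.324]],
  [0, [0, 0, 0], [0, 0, -8.324]],
  [0, [0, 0, 0], [0, 0, -8.324]],
  [0, [0, 0, 0], [0, 0, -8.324]],
  [0, [0, 0, 0], [0, 0, -8.324]],
  [0, [0, 0, 0], [0, 0, -8.324]],
  [0, [0.0385, 0.0176, 0], [0, 0, 0]],
  [0, [0.0385, 0.0176, 0], [0, 0, 0]],
  [0, [0.0385, 0.0176, 0], [0, 0, 0]],
  [0, [0.0385, 0.0176, 0], [0, 0, 0]],
  [0, [0.0385, 0.0176, 0], [0, 0, 0]],
  [0, [0.0385, 0.0176, 0], [0, 0, 0]],
  [0, [0.0385, 0.0176, 0], [0, 0, 0]],
  [0, [0.0385, 0.0176, 0], [0, 0, 0]],
  [0, [0, 0, 0], [0, 0, 0]],
  [0, [0, 0, 0], [0, 0, 0]],
])

```text
t: 38.4
tool_pos: [680.3, 7.7, 197.5]
tcp_rot: [-0.0, 0.7, 0.714, -0.001]
wrist_force: [-0.5, 0.1, -0.1]
width: 0.997
```

```bash
python3 - <<'E'
from h import *
o=look("17",("wrist",)); s=o["wrist"]
P=cloud(s,True); z=P[:,:,2]
for lo,hi in((32,45),(4,13)):
    m=(z>lo)&(z<hi)&(abs(P[:,:,0]-680)<90)&(abs(P[:,:,1]-8)<140)
    if lo<10: m&=s["img"].sum(2)>330
    n,l,st,c=cv2.connectedComponentsWithStats(m.astype(np.uint8),connectivity=4)
    for i in range(1,n):
        if st[i,4]>200: print(st[i],rect(P[l==i]),np.median(P[l==i][:,2]))
plan(680,8.2,16,91.1)
E
```

```text
[251 138  12  74 867] ((681.2, 8.2), (78.9, 11.9), -89.03) 37.57843938438634
[  202    69   109   191 18612] ((680.7, 7.9), (231.1, 122.3), -88.78) 7.838573641640835
t 38.45 pos [680.3   7.3 197.8] psi 91.06 F [ 0.53  1.17 -0.83] w 0.999 q [-0.06  0.62  1.31 -0.    1.21 -0.08]
shift(mm, tool axes, before turn) [  0.9  -0.2 181.8]  after-turn axes [  0.9  -0.3 181.8]  turn [-0.06  0.01 -0.04]
```

View pics/wrist_17.png

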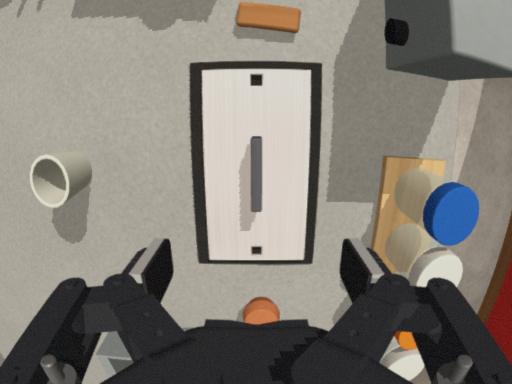

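>>> step_arm([
  [0, [0.001, 0, 0.04], [0, 0, 0]],
  [0, [0, 0, 0.04], [0, 0, 0]],
  [0, [0, 0, 0.04], [0, 0, 0]],
  [0, [0, 0, 0.04], [0, 0, 0]],
  [0, [0, 0, 0.012], [0, 0, 0]],
  [0, [0, 0, 0.008], [0, 0, 0]],
  [0, [0, 0, 0], [0, 0, 0]],
  [255, [0, 0, 0], [0, 0, 0]],
  [255, [0, 0, 0], [0, 0, 0]],
  [255, [0, 0, 0], [0, 0, 0]],
  [255, [0, 0, 0], [0, 0, 0]],
  [255, [0, 0, 0], [0, 0, 0]],
  [255, [0, 0, 0], [0, 0, 0]],
  [255, [0, 0, 0], [0, 0, 0]],
  [255, [0, 0, 0], [0, 0, 0]],
  [255, [0, 0, 0], [0, 0, 0]],
  [255, [0, 0, 0], [0, 0, 0]],
], grip_force=60)

```text
t: 40.58
tool_pos: [680.9, 9.2, 18.6]
tcp_rot: [0.0, 0.7, 0.714, 0.0]
wrist_force: [-1.1, 0.5, 5.3]
width: 0.122
```

```bash
python3 - <<'E'
from h import *
plan(680,8.2,180,91.1)
E
```

```text
t 40.58 pos [680.9   9.2  18.6] psi 91.10 F [-1.08  0.5   5.32] w 0.122 q [-0.05  0.83  1.41  0.    0.9  -0.07]
shift(mm, tool axes, before turn) [  -1.    -0.9 -161.4]  after-turn axes [  -1.    -0.9 -161.4]  turn [ 0.03  0.   -0.  ]
```

>>> step_arm([
  [255, [0, 0, -0.005], [0, 0, 0]],
  [255, [0, 0, -0.01], [0, 0, 0]],
  [255, [0, 0, -0.03], [0, 0, 0]],
  [255, [0, 0, -0.04], [0, 0, 0]],
  [255, [0, 0, -0.04], [0, 0, 0]],
  [255, [0, 0, -0.04], [0, 0, 0]],
  [255, [0, 0, 0], [0, 0, 0]],
  [255, [0, 0, 0], [0, 0, 0]],
])

```text
t: 41.58
tool_pos: [680.1, 9.2, 182.3]
tcp_rot: [-0.001, 0.7, 0.714, -0.001]
wrist_force: [-0.9, 0.3, -3.2]
width: 0.125
```

```bash
python3 - <<'E'
from h import *
plan(566.4,-299.2,183,7.9)
E
```

```text
t 41.58 pos [680.1   9.2 182.3] psi 91.10 F [-0.91  0.3  -3.24] w 0.125 q [-0.05  0.64  1.32 -0.    1.18 -0.07]
shift(mm, tool axes, before turn) [-306.1 -119.6   -0.5]  after-turn axes [-155.   289.8   -0.7]  turn [-8.00e-02  6.00e-02  8.32e+01]
```

>>> step_arm([
  [255, [-0.0383, -0.015, 0], [0, 0, 0]],
  [255, [-0.0383, -0.015, 0], [0, 0, 0]],
  [255, [-0.0383, -0.015, 0], [0, 0, 0]],
  [255, [-0.0383, -0.015, 0], [0, 0, 0]],
  [255, [-0.0383, -0.015, 0], [0, 0, 0]],
  [255, [-0.0383, -0.015, 0], [0, 0, 0]],
  [255, [-0.0383, -0.015, 0], [0, 0, 0]],
  [255, [-0.0383, -0.015, 0], [0, 0, 0]],
  [255, [0, 0, 0], [0, 0, 8.32]],
  [255, [0, 0, 0], [0, 0, 8.32]],
  [255, [0, 0, 0], [0, 0, 8.32]],
  [255, [0, 0, 0], [0, 0, 8.32]],
  [255, [0, 0, 0], [0, 0, 8.32]],
  [255, [0, 0, 0], [0, 0, 8.32]],
  [255, [0, 0, 0], [0, 0, 8.32]],
  [255, [0, 0, 0], [0, 0, 8.32]],
  [255, [0, 0, 0], [0, 0, 8.32]],
  [255, [0, 0, 0], [0, 0, 8.32]],
])

```text
t: 43.82
tool_pos: [565.9, -299.0, 181.4]
tcp_rot: [-0.001, 0.998, 0.066, -0.001]
wrist_force: [0.2, 0.6, -2.7]
width: 0.123
```

>>> step_arm([
  [255, [0, 0, 0], [0, 0, 0]],
  [255, [0, 0, 0], [0, 0, 0]],
  [255, [0, 0, 0], [0, 0, 0]],
])

```text
t: 44.2
tool_pos: [566.5, -299.4, 182.9]
tcp_rot: [-0.0, 0.998, 0.07, -0.0]
wrist_force: [0.7, 0.6, -3.3]
width: 0.124
```

```bash
cat >> h.py <<'E'
def cover(s,zt):
    P=cloud(s,True); z=P[:,:,2]; im=s["img"].astype(int)
    m=(z>zt-7)&(z<zt+7)&(im.sum(2)>330); m[300:]=0
    n,l,st,c=cv2.connectedComponentsWithStats(m.astype(np.uint8),connectivity=4)
    i=1+st[1:,4].argmax(); mm=(l==i).astype(np.uint8)
    print("cover",st[i],rect(P[l==i]),np.median(P[l==i][:,2]).round(1))
    # hole: dark blob inside filled hull
    cn,_=cv2.findContours(mm,cv2.RETR_CCOMP,cv2.CHAIN_APPROX_NONE)
    for k in cn:
        a=cv2.contourArea(k)
        M=cv2.moments(k)
        if 60<a<1500: 
            cc=(M["m10"]/M["m00"],M["m01"]/M["m00"]); print("hole",a,np.round(cc,1),onplane(s,cc,zt,True).round(1))
E
python3 - <<'E'
from h import *
o=look("18",("wrist","top")); s=o["wrist"]
P=cloud(s,True); print(P[120,200],P[120,310])
plan(566.2,-299.1,183,7.9)
cover(s,P[120,200][2])
E
```

```text
[ 626.76921849 -261.93219944  172.30005478] [ 634.71972848 -318.09853528  172.4770854 ]
t 44.30 pos [ 566.6 -299.4  183.2] psi 7.96 F [ 0.11 -0.21 -1.77] w 0.124 q [-0.56  0.56  1.45 -0.    1.13  0.87]
shift(mm, tool axes, before turn) [-0.3 -0.4  0.2]  after-turn axes [-0.3 -0.4  0.2]  turn [-0.01  0.01  0.06]
cover [  143    27   227   249 46909] ((609.7, -293.5), (141.7, 121.2), 7.93) 172.2
hole 589.5 [256.1  50.5] [[ 666.2 -285.6  172.3]]
```

View pics/wrist_18.png

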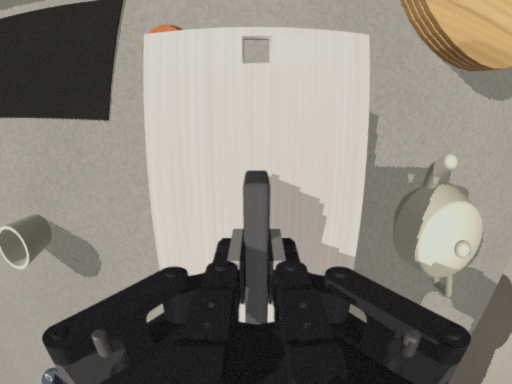

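>>> step_arm([
  [255, [0, 0, 0.03], [0, 0, 0]],
  [255, [0, 0, 0.03], [0, 0, 0]],
  [255, [0, 0, 0.015], [0, 0, 0]],
  [255, [0, 0, 0.004], [0, 0, 0]],
  [255, [0, 0, 0], [0, 0, 0]],
  [255, [0, 0, 0], [0, 0, 0]],
  [255, [0, 0, 0], [0, 0, 0]],
])

```text
t: 45.18
tool_pos: [566.9, -299.6, 105.0]
tcp_rot: [0.0, 0.998, 0.069, 0.0]
wrist_force: [-0.1, 0.5, -2.8]
width: 0.124
```

```bash
python3 - <<'E'
from h import *
o=look("19",("wrist",)); s=o["wrist"]
P=cloud(s,True); print(P[120,200],P[120,310])
plan(566.2,-299.1,83,7.9)
cover(s,P[120,200][2])
cv2.imwrite("pics/w19z.png",cv2.resize(s["img"][10:110,190:330,::-1],None,fx=5,fy=5,interpolation=cv2.INTER_CUBIC))
E
```

```text
[ 627.25630298 -262.29910875   94.5070764 ] [ 635.10730378 -318.40959808   94.9881454 ]
t 45.23 pos [ 566.9 -299.6  104.8] psi 7.90 F [-1.01  1.   -2.3 ] w 0.123 q [-0.56  0.65  1.5   0.    0.99  0.87]
shift(mm, tool axes, before turn) [-0.6 -0.6 21.8]  after-turn axes [-0.6 -0.6 21.8]  turn [ 0.03 -0.04 -0.  ]
cover [  143    27   227   249 46913] ((610.2, -293.9), (141.2, 121.1), 7.81) 94.3
hole 593.0 [256.1  50.5] [[ 666.7 -286.    94.5]]
```

View pics/w19z.png

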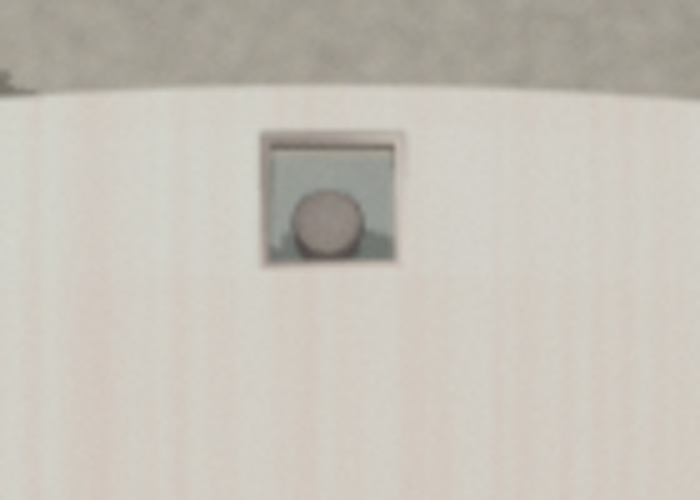

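>>> step_arm([
  [255, [0, -0.0005, 0.004], [0, 0, 0]],
  [255, [0, 0, 0.003], [0, 0, 0]],
  [255, [0, 0, 0.003], [0, 0, 0]],
  [255, [0, 0, 0.002], [0, 0, 0]],
  [255, [0, 0, 0], [0, 0, 0]],
  [255, [0, 0, 0], [0, 0, 0]],
])

```text
t: 45.98
tool_pos: [566.6, -299.0, 92.4]
tcp_rot: [0.0, 0.998, 0.069, 0.0]
wrist_force: [0.8, -0.4, -2.1]
width: 0.128
```

```bash
python3 - <<'E'
from h import *
o=look("20",("wrist",)); s=o["wrist"]
P=cloud(s,True); print(P[120,200],P[120,310])
plan(566.2,-299.1,83,7.9)
cover(s,P[120,200][2])
cv2.imwrite("pics/w20z.png",cv2.resize(s["img"][10:110,190:330,::-1],None,fx=5,fy=5,interpolation=cv2.INTER_CUBIC))
E
```

```text
[ 626.99692152 -261.79529482   82.51479619] [ 634.78694295 -318.07751066   80.67335102]
t 46.02 pos [ 566.6 -299.    92.4] psi 7.90 F [-0.53 -0.52 -2.46] w 0.126 q [-0.56  0.67  1.51  0.    0.96  0.87]
shift(mm, tool axes, before turn) [-0.4  0.   9.4]  after-turn axes [-0.4  0.   9.4]  turn [ 0.01 -0.01  0.  ]
cover [  143    27   227   249 46885] ((609.7, -293.2), (141.5, 121.1), 7.98) 81.6
hole 604.0 [256.   50.3] [[ 666.3 -285.3   82.5]]
```

View pics/w20z.png

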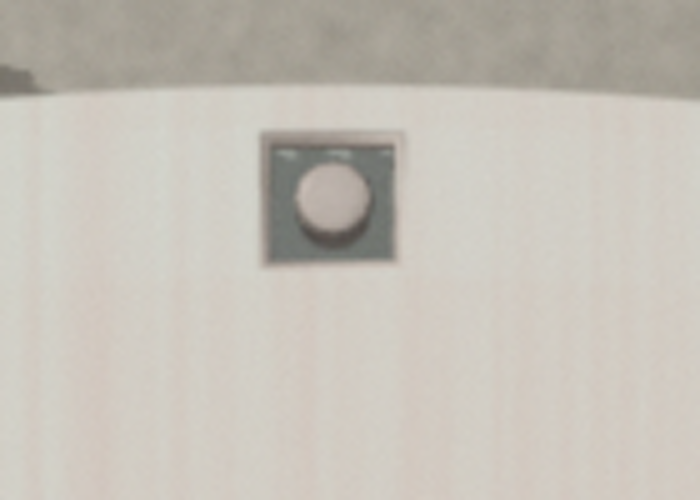

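Pin is entering the hole, centred (about (332,200) in the crop). I'll carry on down.

>>> step_arm([
  [255, [0, 0, 0.002], [0, 0, 0]],
  [255, [0, 0, 0.002], [0, 0, 0]],
  [255, [0, 0, 0.001], [0, 0, 0]],
  [255, [0, 0, 0], [0, 0, 0]],
  [255, [0, 0, 0], [0, 0, 0]],
])

```text
t: 46.65
tool_pos: [566.6, -299.0, 87.3]
tcp_rot: [0.0, 0.998, 0.069, 0.0]
wrist_force: [0.0, -0.3, -2.5]
width: 0.121
```

>>> step_arm([
  [255, [0, 0, 0.001], [0, 0, 0]],
  [255, [0, 0, 0.0005], [0, 0, 0]],
  [255, [0, 0, 0], [0, 0, 0]],
  [255, [0, 0, 0], [0, 0, 0]],
])

```text
t: 47.15
tool_pos: [566.6, -299.0, 85.8]
tcp_rot: [-0.0, 0.998, 0.069, -0.0]
wrist_force: [0.2, 0.3, -3.0]
width: 0.125
```

```bash
python3 - <<'E'
from h import *
o=look("21",("wrist",)); s=o["wrist"]
P=cloud(s,True); print(P[120,200],P[120,310])
plan(566.2,-299.1,83,7.9)
cover(s,P[120,200][2])
E
```

```text
[ 626.87837754 -261.55192      74.78615579] [ 634.74390642 -317.96582181   74.51596982]
t 47.20 pos [ 566.6 -299.    85.8] psi 7.90 F [ 0.46 -0.45 -1.48] w 0.120 q [-0.56  0.68  1.51 -0.    0.95  0.87]
shift(mm, tool axes, before turn) [-0.4  0.1  2.8]  after-turn axes [-0.4  0.1  2.8]  turn [ 0.  0. -0.]
cover [  143    27   227   249 47248] ((609.8, -293.1), (141.3, 121.0), 7.94) 75.0
hole 164.0 [258.   50.8] [[ 666.4 -286.3   74.8]]
```

View pics/wrist_21.png

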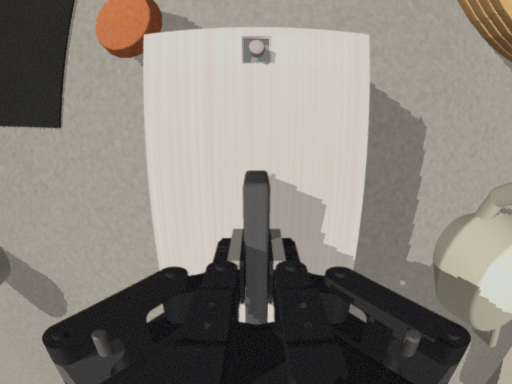

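Very nearly seated; pin through the hole at (257,47). Feeling for the rim.

>>> step_arm([
  [255, [0, 0, 0.0005], [0, 0, 0]],
  [255, [0, 0, 0.0005], [0, 0, 0]],
  [255, [0, 0, 0], [0, 0, 0]],
])

```text
t: 47.58
tool_pos: [566.6, -299.0, 85.6]
tcp_rot: [0.0, 0.998, 0.069, 0.0]
wrist_force: [-3.5, 1.4, 6.3]
width: 0.124
```

Contact. Release, rise, and check.

>>> step_arm([
  [0, [0, 0, 0], [0, 0, 0]],
  [0, [0, 0, 0], [0, 0, 0]],
  [0, [0, 0, 0], [0, 0, 0]],
  [0, [0, 0, 0], [0, 0, 0]],
  [0, [0, 0, -0.01], [0, 0, 0]],
  [0, [0, 0, -0.03], [0, 0, 0]],
  [0, [0, 0, -0.04], [0, 0, 0]],
  [0, [0, 0, -0.04], [0, 0, 0]],
  [0, [0, 0, -0.03], [0, 0, 0]],
  [0, [0, 0, 0], [0, 0, 0]],
  [0, [0, 0, 0], [0, 0, 0]],
])

```text
t: 48.95
tool_pos: [566.3, -298.8, 234.3]
tcp_rot: [-0.0, 0.998, 0.069, -0.0]
wrist_force: [-1.3, 0.0, -0.3]
width: 1.0
```

```bash
python3 - <<'E'
from h import *
o=look("22",("wrist","top","scene")); s=o["wrist"]
P=cloud(s,True); z=P[:,:,2]
cover(s,75)
m=(z>72)&(z<78)&(s["img"].sum(2)>330)&(abs(P[:,:,0]-565)<125)&(abs(P[:,:,1]+300)<85)
p=P[m]; A=np.c_[p[:,:2]-p[:,:2].mean(0),np.ones(len(p))]; print("plane",np.linalg.lstsq(A,p[:,2],rcond=None)[0])
m=(z>78.5)&(z<90)&(abs(P[:,:,0]-565)<140)&(abs(P[:,:,1]+300)<90)
n,l,st,c=cv2.connectedComponentsWithStats(m.astype(np.uint8),connectivity=4)
for i in range(1,n): print("pin?",st[i],P[l==i].mean(0).round(1))
jars(o["top"])
print(manip.get_obs()["t"]) if 0 else None
E
```

```text
cover [  197    66   120   207 22107] ((565.1, -299.6), (230.7, 121.0), 7.97) 74.9
hole 1143.5 [256.9 181.3] [[ 561.4 -300.6   75. ]]
plane [4.99176943e-04 2.22240919e-04 7.48552752e+01]
pin? [253  74   8   8  45] [ 666.9 -285.4   81.6]
pin? [252 140   9   2  12] [ 604.8 -293.5   83.5]
pin? [261 141   1   1   1] [ 605.1 -298.4   86.9]
pin? [251 142   1   1   1] [ 603.  -288.9   88.7]
pin? [254 262   6   7  34] [ 465.6 -313.7   81.3]
blob [176, 153, 15, 16, 148] circ 594.7 277.4 r 24.7 mean [595.4 276.9  64.9] col [124. 119. 111.]
blob [136, 230, 24, 13, 169] circ 347.2 381.9 r 38.0 mean [347.4 384.2  57.7] col [225. 227. 205.]
```

View pics/wrist_22.png

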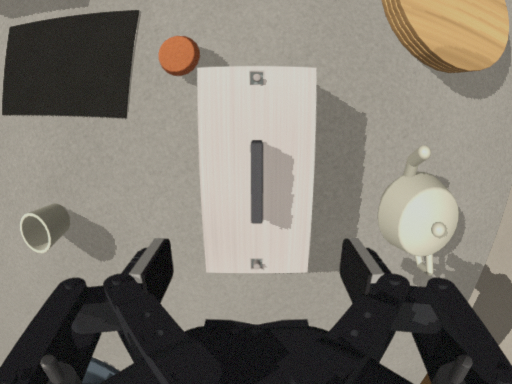

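View pics/scene_22.png

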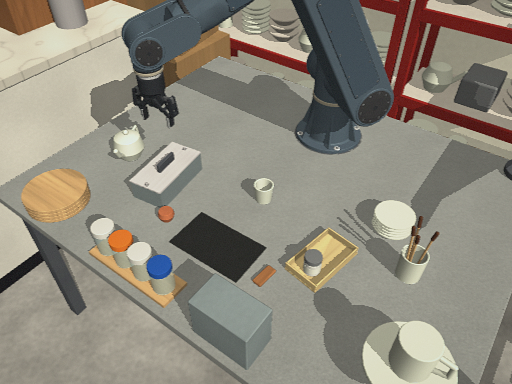

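```bash
python3 -c "
from workcell import ticket
print(ticket.job_done())"
```

```text
the job is handed in; nothing more can be done
None
```

The job is handed in at about 49 s on the robot's clock; no verdict came back. I took the cover off and laid it flat on the mat. There were three jars, and I hefted each one:

| Jar found at x, y (mm) | Wrist reading | Judged | Put in |
|---|---|---|---|
| (549, −107) | about 4 N | full | stock box |
| (450, 116) | about 4 N | full | stock box |
| (544, 101) | about 1.2 N | used up | tray |

I then put the cover back on the box.

**Last checks:**
- **Cover:** its top is level at z = 74.9 mm, where 75 mm is expected, and both pins show through the holes at about z = 81.5 mm.
- **Jars:** the used-up jar stands upright in the tray. Both full jars stood upright in the box before it was covered. No jar is left on the table, and I saw none knocked aside.
- **Other things on the table:** I touched none of them, and the pictures show them in place.

No check failed. Measured heights at touchdown varied by 1–3 mm, so I set each piece down by feeling for contact; the wrist force there stayed under about 20 N.

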